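Bin a foam offcut in the desk-top pedal bin

ROBOT

A 6-joint arm with a two-finger parallel gripper is mounted at the origin on the work surface; the furniture and walls round the work are solid. World frame = base frame: x ahead of the robot, y to its left, z up, the work surface at z = 0. Lengths are in mm, angles in rad, forces in N, time in s.
With the tool pointing down it reaches from about 300 to 1000 mm from the base axis. Payload 5.1 kg.
Tool frame: the origin (TCP) lies midway between the tips of the shut fingers; the grasp point (between the pads) lies 19 mm behind it; z points along the fingers, y is the line along which they close (so a half turn about z gives the same grasp; the last joint's range is limited). The gripper opens to 95 mm and grips with 3 to 60 N. Pads are 20 mm wide; open, the fingers measure 119 mm over their backs; the gripper's body (75 mm by 180 mm) begins 59 mm behind the grasp point.
Start: joints at [-1.4, 0.124, 1.65, -0, 1.367, -0.083], TCP at [163.172, -629.173, 183.856] pointing down, gripper open.
Joint ranges: [-2.61, 2.61], [-1.02, 2.33], [0.03, 2.71], [-1.35, 4.49], [0.32, 2.68], [-2.91, 2.91]. Speed limits (rad/s): [2.57, 2.57, 3.14, 3.14, 3.14, 3.14].

INTERFACE

Orientations are given as a unit quaternion [w, x, y, z].
In Python, from station import env, viewer gives the robot as it stands.
- The arm moves only by the tool arm_command, never from a script. Its argument "moves" is a list of rows, each an object with "delta_pos": the shift along the tool's x, y, z in normalised numbers (1 is 1 m), a list of three; "dr": the turn, a rotation vector about the tool's x, y, z in a scale on which 1.0 is 360 degrees, a list of three; "fingers": the finger opening in mm, from 0 to 95.1. In form: [{"delta_pos": [dx, dy, dz], "dr": [ax, ay, az], "fingers": fingers}, ...]. A call has 1 to 8 rows; each row is the pose to reach, as a shift and turn from the pose commanded when the call began, along the tool's axes at that moment; what a row does not reach only later rows make up. A row lasts 1/10 s, in which the tool goes at most 50 mm and 8.59 degrees, less where a joint would pass 70% of its speed; a pose out of reach is approached as far as the arm can. A call with a gripper value outside its range is refused whole. The fingers move at their own pace and stop on an object; "force" is the grip in N (left out, the last holds). Time passes only in rows, so rows that repeat a pose let the fingers close. It gives the time, the measured TCP pose, the force, the opening and the grip force at its end, in the units of the state.
- env.get_obs(): the state, without advancing time (a new reading comes with each control period).
- viewer.snapshot(name): name is "side" or "top"; returns (picture, depth): 420x560x3 uint8, red, green, blue; 420x560 float32, mm along the optical axis (not along the pixel's ray), 0 where there is no reading.
- viewer.calibration(name): a dict with "mtx" (3x3 intrinsics, pixels), "R" (3x3) and "t" (3): a world point X has camera coordinates R X + t. Camera axes: x right, y down, z forward; pixel columns grow to the right and rows downward; lengths in mm; the calibration is good to about 2 mm. A picture is of the moment at which its call begins. calibration takes no time and is no camera call.
- env.close_job(): hands the job in; it is judged then, once.
The state is a dict: "time": time; "qpos": joint angles; "qvel": joint speeds; "effort": joint torques, N m; "ee_pos": TCP position; "ee_rot": TCP orientation; "force": force on the tool from outside, world axes, zero at the start; "torque": the same for the moment, N m; "opening": finger opening in mm; "grasp_force": force on a finger pad.
Only numpy, scipy, OpenCV 4.12 (cv2) and the standard library are available. Lean on these libraries where they do the work, as an engineer would, in place of code of your own. Each camera call takes 0.05 s, during which the arm holds its last target. There are 200 camera calls.

TASK

Throw the L-shaped foam offcut away in the small desk-top pedal bin: press the pedal down with the steel drafting weight and leave the weight standing on it so that the lid stays up, then put the offcut into the bin. After that lift the weight off slowly, easing the pedal up so that the lid sinks shut over a second or more instead of slamming, and stand the weight upright on the bare desk top again. Leave the other things on the desk where they are.

Things in the scene. Friction and masses are not known exactly. Their poses are not given: they have to be found in the camera images.
- pedal_bin: White box-shaped desk-top bin with a black plinth, fixed to the desk: 120 deep (x) x 130 wide (y) x 140 tall to the rim, walls 4, inner floor 40 above the desk. Origin: centre of its underside; its x points from its front (pedal side) to its back (lid hinge), z up. It stands sideways: its front faces the robot's left (yaw -1.85 to -1.3 rad).
- bin_mouth (a point): Centre of the bin's mouth, at rim height (140 above the desk). The opening is 112 (x) x 122 (y). The raised lid stands upright along the back rim, its top 127 above the rim.
- pedal: Pedal lever sticking out of the bin's front near the desk. Origin: its pivot, at (20, 0, 11) mm in the bin's frame; the lever runs from there along the bin's -x, at rest raised 0.22 rad (tread slopes up away from the bin), level when fully down on its stop. Sprung: about 1.5 to 2.5 N on the tread takes it down and keeps it down; unloaded it springs up and the lid falls shut fast.
- tread (a point): Centre of the top of the pedal's tread, a rubber-faced steel plate 64 (along the lever) x 76 (y), 6 thick. At rest about 40 mm above the desk; fully down at (-98, 0, 14) mm in the bin's frame. It is only 38 mm in front of the bin's 140 mm tall front face, so the gripper must lean back (its body away from the bin) over it.
- lid (a joint): Angle of the bin's lid in rad: 0 shut, 1.5 fully up (pedal fully down). Hinged on the bin's far rim, rises towards the back. Geared to the pedal: 1 mm of tread travel turns it about 0.058 rad. Closing faster than 3 rad/s is slamming; lifting the weight off the pedal at 20 mm/s gives about 1.2 rad/s.
- weight: Turned dark-grey steel drafting weight, 0.36 to 0.50 kg: a round base 50 across and 27 high with a knob 22 across on it, the knob's top 44 above the underside. Take it by the knob, with the fingertips no lower than 27 above the underside. Origin: centre of its underside; z is its axis, upward.
- offcut: Light-blue foam offcut, L-shaped from above, 50 (x) x 80 (y) x 30 high, 12 g. Origin: centre of the underside of the 50 x 80 outline; the arm x<0 is 25 wide and runs the full 80 in y; the other half (x>0) is there for y>0 only (40 long). It can be gripped across its 50 mm width at y = +15 to +20, at mid-height.
- foam_block: Bystander: light-blue plain foam block 44 x 44 x 58 high, not the offcut. Leave it. Origin: centre of underside. It stands on a fixed flat grey paper trimmer, whose bed is 22 above the desk (edge rail 30) over about x 0.20 to 0.505 m, y -0.16 to 0.17 m, with a raised cutting arm on the side next to the robot; a scale rule and an eraser lie there too.
- glue: Bystander: white glue bottle with dark nozzle, 43 across, 134 tall. Leave it. Origin: centre of underside.
- cup: Bystander: white cup full of pencils, 75 across, 173 tall with the pencils. Leave it. Origin: centre of underside.
- tape_roll: Bystander: roll of masking tape lying flat, 100 across, 25 high. Leave it. Origin: centre of underside.
- drawer_box: Fixed obstacle: birch-ply drawer box on the robot's right, 168 tall, filling x 0.415 to 0.665 m and y -0.48 to -0.24 m, its half-open middle drawer and brass ring pulls (60 to 107 above the desk) out to y = -0.19 m. Origin: centre of its underside.
Mind the look-alikes: they are no part of the job. Leave any red or yellow look-alike of the weight alone.

How it is judged:
By the outcome, as a careful person would: the job done as asked, in the order asked, and still so for the second after the job is handed in, with the robot touching nothing.
It also fails if it takes over 72 s, if anything falls off the work surface, if the arm or the gripper's body presses on something with over 40 N, if the wrist force passes 120 N, or if a joint passes its speed limit or range.

## Working session

There is one attempt and no reset: what is moved stays moved. The work goes in short steps, Python scripts to look and compute and a tool call to move; the robot and the scene stay as the last step left them, time stands still between calls to the robot, and variables do not carry over. Pictures are saved under pics/ and viewed, at most 10 in all, crops included, and the job is handed in when it is done.

Besides the shell and the picture viewer there is one more tool, called after "Call:" as name([rows], argument=value, ...), one row to a line, values as JSON. arm_command: Moves the arm, as the interface text tells. Its arguments: {"type":"object","properties":{"moves":{"type":"array"},"force":{"type":"number"}},"required":["moves"]}

```bash
mkdir -p pics; ls; python3 - <<'E'
from station import env, viewer
import cv2,numpy as np
for n in("side","top"):
    p,d=viewer.snapshot(n); cv2.imwrite(f"pics/{n}0.png",p[:,:,::-1]); np.save(f"pics/{n}0.npy",d)
    c=viewer.calibration(n); print(n,c['mtx'].round(1).tolist(),c['R'].round(3).tolist(),c['t'].round(0).tolist(),(-c['R'].T@c['t']).round())
print(env.get_obs())
E
```

```text
pics
side [[505.5, 0.0, 278.0], [0.0, 505.5, 207.1], [0.0, 0.0, 1.0]] [[-0.999, -0.034, -0.001], [-0.02, 0.598, -0.801], [0.028, -0.801, -0.598]] [503.0, 100.0, 1362.0] [ 467. 1048.  896.]
top [[463.6, 0.0, 282.5], [0.0, 463.6, 212.5], [0.0, 0.0, 1.0]] [[-0.005, -1.0, -0.021], [-0.998, 0.006, -0.059], [0.059, 0.02, -0.998]] [-10.0, 500.0, 1327.0] [ 420.  -40. 1353.]
{'time': 0.1, 'qpos': array([-1.39958245e+00,  1.24394810e-01,  1.65152464e+00,  1.09163365e-05,
        1.36744154e+00, -8.26322557e-02]), 'qvel': array([ 0.00029145, -0.00076644, -0.00172206, -0.00056334,  0.00081797,
       -0.00091282]), 'effort': array([ 2.22829840e-04, -4.18881047e+01, -3.61096895e+01,  7.77134160e-02,
        4.62627690e-02, -7.72285625e-05]), 'ee_pos': array([ 163.08372652, -628.57525802,  182.74672604]), 'ee_rot': array([-8.83541686e-04,  9.91955827e-01,  1.26581415e-01, -3.38084153e-05]), 'force': array([-0.3975165 , -0.10046618,  0.15831062]), 'torque': array([0.00872741, 0.04502801, 0.01688535]), 'grasp_force': 0.0, 'opening': 94.77976279357243}
```

View pics/top0.png

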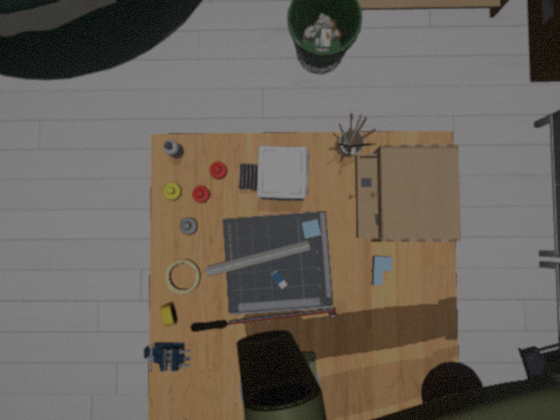

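View pics/side0.png

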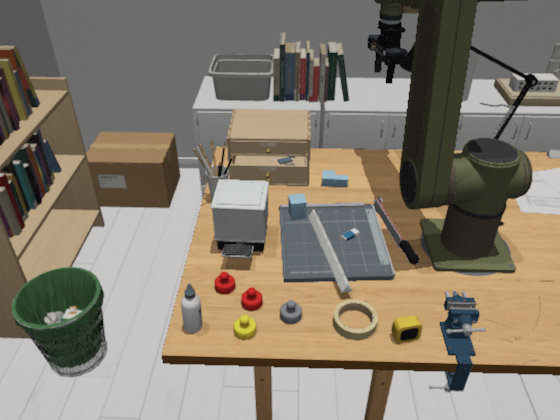

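The top view shows the weight at (189,226), the offcut at (382,269), the bin at (282,172) and its pedal at (248,177). In the side view the weight is at (291,311) and the bin at (242,212). Next I'll measure from both views.

```bash
cat > h.py <<'E'
import numpy as np,cv2
from station import env,viewer
C={n:viewer.calibration(n) for n in("side","top")}
def ray(n,u,v):
    c=C[n]; d=c['R'].T@np.linalg.solve(c['mtx'],[u,v,1.]); return -c['R'].T@c['t'],d
def plane(n,u,v,z):
    o,d=ray(n,u,v); return o+d*(z-o[2])/d[2]
def depth(n,u,v,D): 
    o,d=ray(n,u,v); return o+d*D
def tri(a,b):
    (o1,d1),(o2,d2)=ray("top",*a),ray("side",*b)
    s=np.linalg.lstsq(np.c_[d1,-d2],o2-o1,rcond=None)[0]
    p,q=o1+d1*s[0],o2+d2*s[1]; return (p+q)/2,np.linalg.norm(p-q)
def cloud(n,D):
    c=C[n]; v,u=np.mgrid[:420,:560]; P=np.stack([u,v,np.ones_like(u)],-1)@np.linalg.inv(c['mtx']).T*D[...,None]
    return (P-c['t'])@c['R']
E
python3 - <<'E'
from h import *
T=cv2.imread("pics/top0.png");S=cv2.imread("pics/side0.png")
a=[cv2.resize(x,(400,300),interpolation=cv2.INTER_CUBIC) for x in(T[130:250,150:310],S[170:275,180:320],S[265:340,225:325],T[240:300,345:425])]
m=np.vstack([np.hstack(a[:2]),np.hstack(a[2:])]); cv2.imwrite("pics/crop.png",m)
for n in("top","side"):
    D=np.load(f"pics/{n}0.npy");P=cloud(n,D);ok=D>0
    def st(name,m):
        Q=P[m&ok]; 
        if len(Q): print(n,name,len(Q),Q.mean(0).round(1),np.percentile(Q,[2,98],axis=0).round(0).tolist())
    hsv=cv2.cvtColor(T if n=="top" else S,cv2.COLOR_BGR2HSV)
    x,y,z=P[...,0],P[...,1],P[...,2]
    blue=(hsv[...,0]>92)&(hsv[...,0]<115)&(hsv[...,1]>70)&(x>150)&(x<700)
    st("offcut",blue&(y<-170)&(y>-330)&(z<50)&(z>10)); 
    st("weight",(x>300)&(x<480)&(y>180)&(y<300)&(z>8)&(z<60)&(hsv[...,1]<90))
    st("binrim",(x>430)&(x<680)&(y>-100)&(y<130)&(z>120)&(z<170))
    st("pedal",(x>430)&(x<600)&(y>30)&(y<130)&(z>15)&(z<70)&(hsv[...,2]<90))
    st("desk",(x>300)&(x<350)&(y>240)&(y<280)&(abs(z)<12))
E
```

```text
top weight 463 [397.4 244.4  28.4] [[308.0, 183.0, 17.0], [479.0, 293.0, 49.0]]
top binrim 2568 [598.1 -15.9 151.3] [[534.0, -78.0, 145.0], [664.0, 48.0, 157.0]]
top pedal 891 [488.1  80.4  28.5] [[432.0, 32.0, 19.0], [597.0, 127.0, 47.0]]
top desk 184 [323.9 263.6   0.9] [[302.0, 246.0, -5.0], [349.0, 279.0, 7.0]]
side offcut 67 [ 337.3 -266.1   18.1] [[301.0, -272.0, 11.0], [371.0, -259.0, 27.0]]
side weight 751 [390.  251.9  24.5] [[305.0, 183.0, 9.0], [478.0, 295.0, 45.0]]
side binrim 1865 [599.2   6.6 145.2] [[535.0, -68.0, 122.0], [664.0, 54.0, 152.0]]
side pedal 232 [575.1  67.3  34.3] [[537.0, 39.0, 17.0], [599.0, 107.0, 49.0]]
side desk 328 [3.242e+02 2.588e+02 1.000e-01] [[301.0, 241.0, -5.0], [349.0, 279.0, 11.0]]
```

View pics/crop.png

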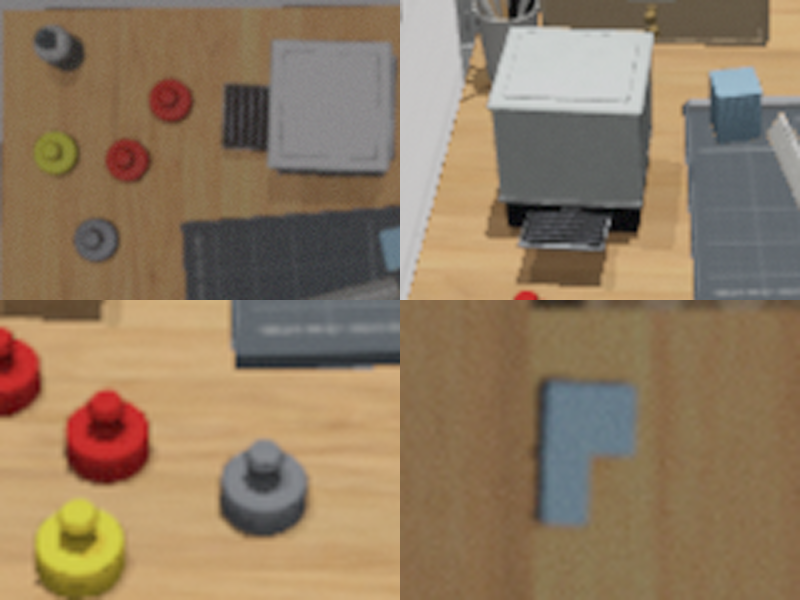

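The crops show the grey weight alone at top (188.5,226), clear of the red and yellow look-alikes. The pedal's ribbed tread is centred at top (248,177). The offcut's full arm is on the image left (+y), and its wide half is at the top (+x).

```bash
python3 - <<'E'
from h import *
I={n:cv2.imread(f"pics/{n}0.png") for n in C}; D={n:np.load(f"pics/{n}0.npy") for n in C}
H={n:cv2.cvtColor(I[n],cv2.COLOR_BGR2HSV) for n in C}
def comp(n,cond,win):
    m=np.zeros((420,560),np.uint8);u0,v0,u1,v1=win;m[v0:v1,u0:u1]=cond[v0:v1,u0:u1]
    k,l,s,c=cv2.connectedComponentsWithStats(m); i=1+np.argmax(s[1:,4]); return (l==i).astype(np.uint8),c[i],s[i]
def rep(name,n,m,z):
    ct=max(cv2.findContours(m,0,1)[0],key=cv2.contourArea).reshape(-1,2).astype(float)
    P=cloud(n,D[n])[(m>0)&(D[n]>0)]
    W=np.array([plane(n,*p,z)[:2] for p in ct],np.float32); r=cv2.minAreaRect(W)
    print(name,n,"px",np.argwhere(m)[:, ::-1].mean(0).round(1),"medz",np.median(P[:,2]).round(1),"rect",np.round(r[0],1),np.round(r[1],1),round(r[2],1)); return W
h,s,v=[H['top'][...,i].astype(int) for i in range(3)]
m,c,_=comp('top',(h>90)&(h<118)&(s>60),(365,248,402,292)); W=rep('offcut','top',m,30)
h2,s2,v2=[H['side'][...,i].astype(int) for i in range(3)]
m,c,_=comp('side',(h2>90)&(h2<118)&(s2>60),(312,165,358,192)); rep('offcut','side',m,30); print(c)
for n,w in(("top",(176,214,202,239)),("side",(275,294,308,328))):
    sat=H[n][...,1]; m,c,_=comp(n,sat<70,w); rep('weight',n,m,27 if n=='top' else 14); W=np.array([plane(n,*p,20)[:2] for p in np.argwhere(m)[:,::-1]],np.float32); print(cv2.minEnclosingCircle(W),m.sum())
m,c,_=comp('top',(s<60)&(v>95),(252,140,312,204)); rep('lid','top',m,150)
m,c,_=comp('top',(v<75),(236,155,258,198)); rep('tread','top',m,40)
Z=cloud('top',D['top'])
print("tread depth z along u", [ (u,Z[170:184,u,:].mean(0).round(0).tolist()) for u in range(240,258,3)])
Zs=cloud('side',D['side']);
print("lid side z",np.median(Zs[190:200,225:260,2]), "offcut top z", np.median(Z[258:269,376:390,2]))
# knob in side: top row of weight mask
print(C['top']['mtx'][0,0])
E
```

```text
offcut top px [381.7 263.2] medz 31.3 rect [ 352.3 -294. ] [45.1 36.7] 89.0
offcut side px [334.4 181.9] medz 16.7 rect [ 338.4 -246.6] [40.6 70.7] 86.8
[334.39772727 181.90909091]
weight top px [188.  225.6] medz 23.8 rect [461.9 258.6] [46.1 46.2] 0.3
((463.5921936035156, 260.279052734375), 25.26334571838379) 234
weight side px [290.5 311.8] medz 20.9 rect [465.7 264. ] [48.3 68.9] 1.8
((465.7030029296875, 269.3282775878906), 34.75931167602539) 406
lid top px [282.2 171.7] medz 151.4 rect [599.  -14.2] [135.7 136.5] 88.3
tread top px [248.1 176.6] medz 42.3 rect [601.8  84.4] [48.9 70.9] 87.2
tread depth z along u [(240, [601.0, 107.0, 47.0]), (243, [601.0, 98.0, 45.0]), (246, [601.0, 90.0, 43.0]), (249, [602.0, 82.0, 41.0]), (252, [601.0, 73.0, 41.0]), (255, [602.0, 65.0, 38.0])]
lid side z 149.44282306477237 offcut top z 31.358015249407423
463.64568958452844
```

```bash
cat >> h.py <<'E'
from scipy.spatial.transform import Rotation as Ro
def Rt(tilt,ang=90):
    "tool x at angle ang (deg), tool down, then leaned so body goes to world +y by tilt deg"
    a=np.radians(ang); R=np.array([[np.cos(a),np.sin(a),0],[np.sin(a),-np.cos(a),0],[0,0,-1.]])
    return Ro.from_euler('x',-tilt,degrees=True)*Ro.from_matrix(R)
def cur():
    o=env.get_obs(); q=o['ee_rot']; return o,np.array(o['ee_pos']),Ro.from_quat([q[1],q[2],q[3],q[0]])
def go(p,R,ref=None):
    o,p0,R0=cur()
    if ref: p0,R0=ref
    print("delta",R0.inv().apply(np.array(p)-p0).round(1).tolist(),"dr",(R0.inv()*R).as_rotvec(degrees=True).round(1).tolist())
E
python3 - <<'E'
from h import *
print("knob",tri((187.2,226.0),(291,302.5)),plane('top',187.2,226,44),plane('side',291,302.5,44))
T=cv2.imread("pics/top0.png").astype(int);D=np.load("pics/top0.npy");Z=cloud('top',D)
w=T[245:295,360:405]; m=((w[...,0]-w[...,2])>0).astype(np.uint8)
k,l,s,c=cv2.connectedComponentsWithStats(m);i=1+np.argmax(s[1:,4]);m=(l==i).astype(np.uint8);print("px",s[i])
ct=max(cv2.findContours(m,0,1)[0],key=cv2.contourArea).reshape(-1,2)+[360,245]
for z in(28,): print(cv2.minAreaRect(np.array([plane('top',*p,z)[:2] for p in ct],np.float32)))
q=np.argwhere(m)[:,::-1]+[360,245]; W=np.array([plane('top',*p,28)[:2] for p in q]); print("centroid",W.mean(0))
print("tri corner far-left(top px 373,256)",)
tr=Z[(Z[...,0]>180)&(Z[...,0]<520)&(Z[...,1]>-180)&(Z[...,1]<190)&(D>0)]; print("trimmer z pct",np.percentile(tr[:,2],[50,90,98,99.5]))
g=Z[135:165,160:185]; print("glue max",g[g[...,2]>60].mean(0))
R=Rt(30); print("tool axes",R.as_matrix().round(2).tolist())
go([470,240,200],Rt(30))
go([376,0,200],Rt(30))
E
```

```text
knob (array([463.28218758, 258.55899821,  36.96748317]), np.float64(3.62375636179413)) [461.25128047 257.00496093  44.        ] [465.10673339 264.93181301  44.        ]
px [ 13  11  19  29 397]
((333.90826416015625, -294.0929870605469), (50.80775833129883, 78.98213958740234), 89.05042266845703)
centroid [ 340.00951446 -289.57883896]
tri corner far-left(top px 373,256)
trimmer z pct [ 26.7908039  666.56407672 724.84332804 729.91665964]
glue max [672.84740658 286.9455994  112.29889622]
tool axes [[0.0, 1.0, 0.0], [0.87, 0.0, -0.5], [-0.5, 0.0, -0.87]]
delta [515.2, -763.7, -15.8] dr [-19.8, -25.6, -73.6]
delta [363.9, -555.0, -16.2] dr [-19.8, -25.6, -73.6]
```

```bash
python3 - <<'E'
from h import *
_,p,R=cur(); go([462.5,258,200],Rt(25),(np.array([163.172,-629.173,183.856]),R))
E
```

```text
delta [512.5, -783.6, -14.7] dr [-16.5, -21.3, -74.2]
```

The rows are not in the units I measure in: shifts go in shares of 1 m and turns go in shares of 360 degrees. I convert before sending: -783.6 mm is -0.7836, 512.5 mm is 0.5125, -74.2 degrees is -0.2061.

Call:
arm_command([
  {"delta_pos":[0.5125,-0.7836,-0.0147],"dr":[-0.0458,-0.0592,-0.2061],"fingers":50},
  {"delta_pos":[0.5125,-0.7836,-0.0147],"dr":[-0.0458,-0.0592,-0.2061],"fingers":50},
  {"delta_pos":[0.5125,-0.7836,-0.0147],"dr":[-0.0458,-0.0592,-0.2061],"fingers":50},
  {"delta_pos":[0.5125,-0.7836,-0.0147],"dr":[-0.0458,-0.0592,-0.2061],"fingers":50},
  {"delta_pos":[0.5125,-0.7836,-0.0147],"dr":[-0.0458,-0.0592,-0.2061],"fingers":50},
  {"delta_pos":[0.5125,-0.7836,-0.0147],"dr":[-0.0458,-0.0592,-0.2061],"fingers":50},
  {"delta_pos":[0.5125,-0.7836,-0.0147],"dr":[-0.0458,-0.0592,-0.2061],"fingers":50},
  {"delta_pos":[0.5125,-0.7836,-0.0147],"dr":[-0.0458,-0.0592,-0.2061],"fingers":50},
])

```text
time: 0.9
ee_pos: [290.8, -248.5, 189.8]
ee_rot: [0.137, 0.75, 0.632, -0.136]
force: [1.5, 0.2, 0.3]
opening: 50.1
grasp_force: 0.0
```

```bash
python3 - <<'E'
from h import *
o,p,R=cur(); print(o['time'],p,o['qpos'].round(2)); go([462.5,258,200],Rt(25))
E
```

```text
0.9 [ 290.78641772 -248.48887193  189.84617968] [-0.56 -0.69  2.33 -0.35  1.33 -0.34]
delta [485.7, 87.3, -206.5] dr [-2.0, -2.6, -9.3]
```

To row units: 485 mm is 0.485, -206 mm is -0.206, -9.3 degrees is -0.0258.

Call:
arm_command([
  {"delta_pos":[0.485,0.087,-0.206],"dr":[-0.0056,-0.0072,-0.0258],"fingers":50},
  {"delta_pos":[0.485,0.087,-0.206],"dr":[-0.0056,-0.0072,-0.0258],"fingers":50},
  {"delta_pos":[0.485,0.087,-0.206],"dr":[-0.0056,-0.0072,-0.0258],"fingers":50},
  {"delta_pos":[0.485,0.087,-0.206],"dr":[-0.0056,-0.0072,-0.0258],"fingers":50},
  {"delta_pos":[0.485,0.087,-0.206],"dr":[-0.0056,-0.0072,-0.0258],"fingers":50},
  {"delta_pos":[0.485,0.087,-0.206],"dr":[-0.0056,-0.0072,-0.0258],"fingers":50},
  {"delta_pos":[0.485,0.087,-0.206],"dr":[-0.0056,-0.0072,-0.0258],"fingers":50},
  {"delta_pos":[0.485,0.087,-0.206],"dr":[-0.0056,-0.0072,-0.0258],"fingers":50},
])

```text
time: 1.7
ee_pos: [420.9, 130.4, 197.9]
ee_rot: [0.152, 0.692, 0.689, -0.153]
force: [1.0, -0.7, -0.2]
opening: 49.9
grasp_force: 0.0
```

```bash
python3 - <<'E'
from h import *
o,p,R=cur(); print(o['time'],p,o['qpos'].round(2)); go([462.5,258,130],Rt(25))
E
```

```text
1.7 [420.87912636 130.37685509 197.86663699] [ 0.46 -0.21  2.   -0.39  1.56  0.51]
delta [144.5, 41.2, 7.7] dr [-0.1, -0.1, -0.2]
```

To row units: 130 mm is 0.13, 38 mm is 0.038.

Call:
arm_command([
  {"delta_pos":[0.13,0.038,0.005],"dr":[0,0,0],"fingers":50},
  {"delta_pos":[0.13,0.038,0.005],"dr":[0,0,0],"fingers":50},
  {"delta_pos":[0.13,0.038,0.005],"dr":[0,0,0],"fingers":50},
  {"delta_pos":[0.13,0.038,0.005],"dr":[0,0,0],"fingers":50},
  {"delta_pos":[0.13,0.038,0.005],"dr":[0,0,0],"fingers":50},
  {"delta_pos":[0.13,0.038,0.005],"dr":[0,0,0],"fingers":50},
  {"delta_pos":[0.13,0.038,0.005],"dr":[0,0,0],"fingers":50},
])

```text
time: 2.4
ee_pos: [459.6, 242.9, 140.1]
ee_rot: [0.152, 0.693, 0.688, -0.152]
force: [-0.5, 0.3, 0.3]
opening: 50.0
grasp_force: 0.0
```

```bash
python3 - <<'E'
from h import *
o,p,R=cur(); print(o['time'],p,o['qpos'].round(2)); go([462.5,257.5,65],Rt(25));go([462.5,257.5,34],Rt(25))
a,b=viewer.snapshot("side")[0],viewer.snapshot("top")[0]
A=[cv2.resize(x,(400,300),interpolation=cv2.INTER_CUBIC) for x in(a[225:345,210:370],b[170:260,130:250])]
cv2.imwrite("pics/hov.png",np.hstack(A)[:,:,::-1])
E
```

```text
2.4 [459.61770944 242.94785962 140.11712762] [ 0.6   0.06  1.84 -0.36  1.5   0.68]
delta [44.8, 2.7, 62.0] dr [-0.0, -0.1, -0.4]
delta [57.8, 2.6, 90.2] dr [-0.0, -0.1, -0.4]
```

View pics/hov.png

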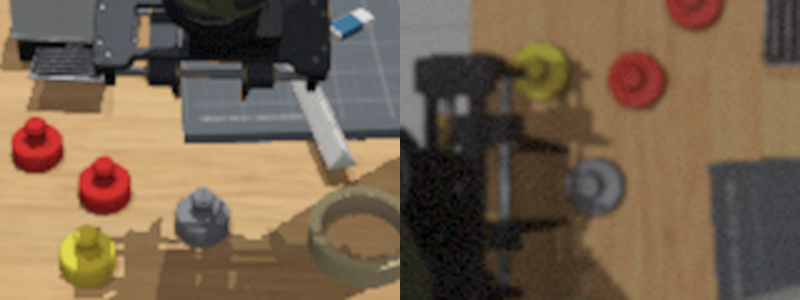

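In the side crop the grey weight at (203,218) is untouched. In the top crop the open fingers at (530,130) and (530,230) straddle its x, so I'll descend.

To row units: 62 mm is 0.062, 44.8 mm is 0.0448.

Call:
arm_command([
  {"delta_pos":[0.0448,0.0027,0.062],"dr":[0,0,0],"fingers":50},
  {"delta_pos":[0.0448,0.0027,0.062],"dr":[0,0,0],"fingers":50},
  {"delta_pos":[0.0448,0.0027,0.062],"dr":[0,0,0],"fingers":50},
  {"delta_pos":[0.0448,0.0027,0.062],"dr":[0,0,0],"fingers":50},
  {"delta_pos":[0.0448,0.0027,0.062],"dr":[0,0,0],"fingers":50},
])

```text
time: 3.0
ee_pos: [463.5, 258.6, 66.2]
ee_rot: [0.153, 0.693, 0.689, -0.151]
force: [0.1, -0.1, 0.2]
opening: 50.2
grasp_force: 0.0
```

```bash
python3 - <<'E'
from h import *
o,p,R=cur(); print(o['time'],p,o['force']); go([462.5,257.5,34],Rt(25))
a,b=viewer.snapshot("side")[0],viewer.snapshot("top")[0]
A=[cv2.resize(x,(400,300),interpolation=cv2.INTER_CUBIC) for x in(a[270:330,250:330],b[195:255,150:230])]
cv2.imwrite("pics/low.png",np.hstack(A)[:,:,::-1])
for n,I in(("side",a),("top",b)):
    c=C[n]; q=c['mtx']@(c['R']@p+c['t']); print(n,(q/q[2]).round(1))
E
```

```text
3.0 [463.54309819 258.62453183  66.20259473] [ 0.0830387  -0.12358147  0.22032999]
delta [12.5, -1.1, 29.7] dr [0.1, -0.2, -0.3]
side [291.9 293.6   1. ]
top [184.8 224.9   1. ]
```

View pics/low.png

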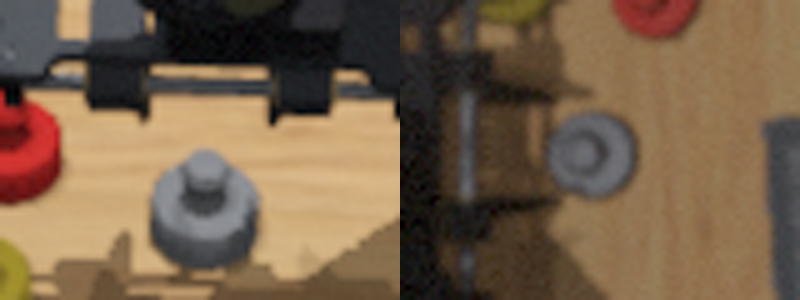

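The fingers in the side crop, at (118,115) and (290,115), are symmetric about the knob at (208,165). The top crop agrees, with the knob at (585,152) between the tips, so I'll go down and close.

To row units: 29 mm is 0.029, 15 mm is 0.015.

Call:
arm_command([
  {"delta_pos":[0.0125,-0.0013,0.015],"dr":[0,0,0],"fingers":50},
  {"delta_pos":[0.0125,-0.0013,0.029],"dr":[0,0,0],"fingers":50},
  {"delta_pos":[0.0125,-0.0013,0.029],"dr":[0,0,0],"fingers":50},
  {"delta_pos":[0.0125,-0.0013,0.029],"dr":[0,0,0],"fingers":20},
  {"delta_pos":[0.0125,-0.0013,0.029],"dr":[0,0,0],"fingers":10},
  {"delta_pos":[0.0125,-0.0013,0.029],"dr":[0,0,0],"fingers":10},
  {"delta_pos":[0.0125,-0.0013,0.029],"dr":[0,0,0],"fingers":10},
  {"delta_pos":[0.0125,-0.0013,0.029],"dr":[0,0,0],"fingers":10},
], force=35)

```text
time: 3.9
ee_pos: [461.2, 257.5, 32.7]
ee_rot: [0.152, 0.692, 0.689, -0.152]
force: [0.4, -0.2, 0.5]
opening: 15.6
grasp_force: 0.0
```

```bash
python3 - <<'E'
from h import *
o,p,R=cur(); print(o['time'],p,o['force'],o['opening'],o['grasp_force']); 
for t in([p[0],p[1],p[2]+10],[p[0],258,120]): go(t,Rt(25))
E
```

```text
3.9 [461.16249898 257.47510263  32.65065004] [ 0.40833262 -0.15388622  0.46099967] 15.566576319034029 0.0
delta [-4.2, 0.0, -9.1] dr [-0.1, -0.1, -0.3]
delta [-36.3, 0.1, -79.5] dr [-0.1, -0.1, -0.3]
```

Call:
arm_command([
  {"delta_pos":[0,0,0],"dr":[0,0,0],"fingers":10},
  {"delta_pos":[0,0,0],"dr":[0,0,0],"fingers":10},
])

```text
time: 4.1
ee_pos: [461.0, 257.3, 32.4]
ee_rot: [0.152, 0.692, 0.689, -0.153]
force: [0.4, 1.0, 0.5]
opening: 10.2
grasp_force: 0.0
```

```bash
python3 - <<'E'
from h import *
o,p,R=cur(); print(o['time'],p,o['force'],o['opening'],o['grasp_force']); 
a,b=viewer.snapshot("side")[0],viewer.snapshot("top")[0]
A=[cv2.resize(x,(400,300),interpolation=cv2.INTER_CUBIC) for x in(a[270:330,250:330],b[195:255,150:230])]
cv2.imwrite("pics/grip.png",np.hstack(A)[:,:,::-1])
E
```

```text
4.1 [460.96904534 257.34583548  32.41017638] [0.41241377 0.95708444 0.4563668 ] 10.179242037772712 0.0
```

View pics/grip.png

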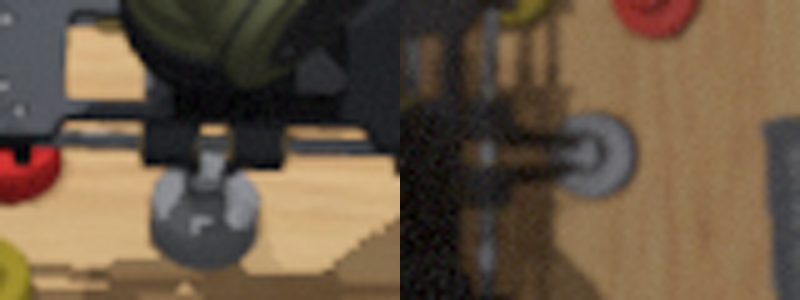

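The fingers have shut to 10 mm around the knob position at top crop (590,152), but no force shows, so they may be at the narrower neck. Closing further will tell.

Call:
arm_command([
  {"delta_pos":[0,0,0],"dr":[0,0,0],"fingers":0},
  {"delta_pos":[0,0,0],"dr":[0,0,0],"fingers":0},
  {"delta_pos":[0,0,0],"dr":[0,0,0],"fingers":0},
], force=15)

```text
time: 4.5
ee_pos: [460.9, 257.3, 32.3]
ee_rot: [0.152, 0.692, 0.689, -0.153]
force: [-0.6, 0.1, 0.2]
opening: 0.8
grasp_force: 0.0
```

```bash
python3 - <<'E'
from h import *
a,b=viewer.snapshot("side"); D2,_=b,0
P=cloud("side",b); m=(b>0)&(abs(P[...,0]-462)<40)&(abs(P[...,1]-255)<60)&(P[...,2]>5)&(P[...,2]<80)
v,u=np.where(m); 
for r in range(v.min(),v.max()+1,2):
    k=(v==r)&(abs(u-291)<10); print(r,"u",u[k][::3].tolist(),P[r,u[k]][::3].round(0)[:,1:].tolist())
E
```

```text
302 u [293] [[290.0, 73.0]]
304 u [284, 292] [[249.0, 22.0], [283.0, 59.0]]
306 u [282, 285, 288, 291, 294, 297, 300] [[255.0, 20.0], [257.0, 23.0], [272.0, 40.0], [273.0, 41.0], [274.0, 42.0], [257.0, 24.0], [253.0, 20.0]]
308 u [282, 285, 288, 291, 294, 297, 300] [[264.0, 24.0], [261.0, 21.0], [274.0, 36.0], [274.0, 36.0], [273.0, 35.0], [259.0, 20.0], [257.0, 18.0]]
310 u [282, 285, 288, 291, 294, 297, 300] [[265.0, 19.0], [267.0, 21.0], [268.0, 22.0], [270.0, 25.0], [270.0, 25.0], [266.0, 21.0], [265.0, 21.0]]
312 u [282, 285, 288, 291, 294, 297, 300] [[272.0, 20.0], [273.0, 21.0], [273.0, 21.0], [274.0, 23.0], [270.0, 18.0], [272.0, 21.0], [270.0, 19.0]]
314 u [282, 285, 288, 291, 294, 297, 300] [[278.0, 20.0], [278.0, 20.0], [280.0, 23.0], [280.0, 23.0], [277.0, 20.0], [279.0, 22.0], [276.0, 19.0]]
316 u [282, 285, 288, 291, 294, 297, 300] [[279.0, 14.0], [287.0, 24.0], [285.0, 21.0], [284.0, 21.0], [285.0, 22.0], [284.0, 21.0], [281.0, 18.0]]
318 u [282, 285, 288, 291, 294, 297, 300] [[281.0, 10.0], [284.0, 13.0], [287.0, 17.0], [290.0, 21.0], [288.0, 19.0], [285.0, 16.0], [279.0, 9.0]]
320 u [284, 287, 290, 293, 296] [[284.0, 6.0], [288.0, 11.0], [289.0, 12.0], [290.0, 14.0], [287.0, 12.0]]
322 u [288, 291, 297] [[289.0, 6.0], [290.0, 8.0], [288.0, 6.0]]
```

```bash
python3 - <<'E'
from h import *
a,b=viewer.snapshot("side")[0],viewer.snapshot("top")[0]
A=[cv2.resize(x,(400,600),interpolation=cv2.INTER_CUBIC) for x in(a[276:327,274:308],b[203:248,170:200])]
cv2.imwrite("pics/shut.png",np.clip(np.hstack(A)[:,:,::-1].astype(float)*1.4,0,255).astype(np.uint8))
E
```

```text
(no output)
```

View pics/shut.png

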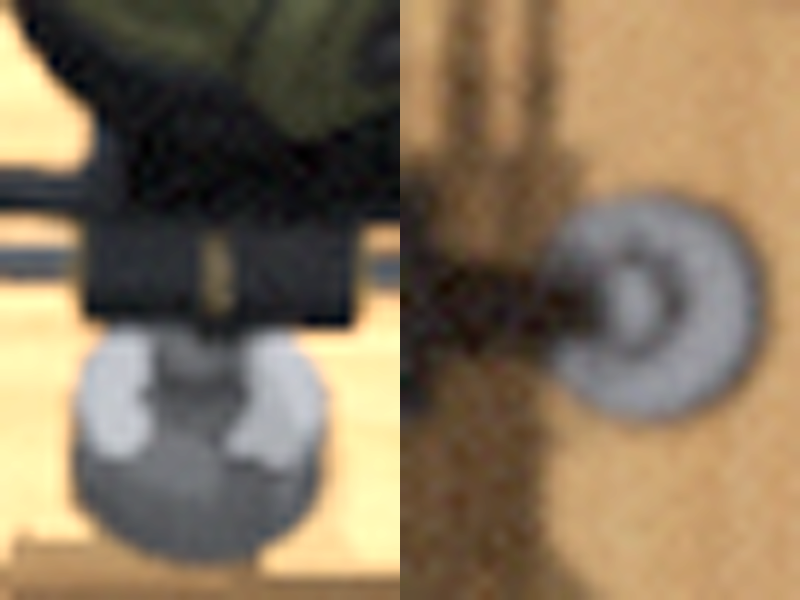

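The fingers are shut and end at side pixel (292.7,304.5) and top (185,226), while the knob centre is at top (188,225). They drew over the knob without touching it, so I'll triangulate the tips.

```bash
python3 - <<'E'
from h import *
print("tip",tri((185,225.7),(292.5,304.5)))
o,p,R=cur(); print(p,R.as_matrix().round(2).tolist(),o['qpos'].round(3))
for n in C:
    c=C[n]; q=c['mtx']@(c['R']@p+c['t']); print(n,(q/q[2]).round(1))
print("base front",plane('side',291,323.6,0),plane('side',291,323.6,3), "top base z27",plane('top',189.1,225.9,27),"knob top/side z44",plane('top',188,225.1,44))
# base outer edges in top view: left/right/top/bottom of circle from shut crop
for u,v in((170+148/13.33,226),(170+365/13.33,226)): print(plane('top',u,v,27),plane('top',u,v,0))
d=viewer.snapshot('top')[1]; P=cloud('top',d)
for u in range(180,198,1): print(u,P[224:228,u].mean(0).round(0)[1:].tolist(),end=' ')
E
```

```text
tip (array([461.98861064, 264.8058368 ,  37.457026  ]), np.float64(0.7157506763097528))
[460.89112992 257.29057129  32.27706777] [[0.0, 1.0, -0.0], [0.91, -0.0, -0.42], [-0.42, 0.0, -0.91]] [ 0.617  0.206  1.883 -0.36   1.332  0.758]
side [292.8 303.6   1. ]
top [188.  226.2   1. ]
base front [ 4.64163821e+02  2.88211100e+02 -1.13686838e-13] [464.172682  290.7559426   3.       ] top base z27 [462.03640524 255.38279137  27.        ] knob top/side z44 [463.79128318 254.74357824  44.        ]
[461.88153568 278.46476304  27.        ] [462.72419319 284.95166675   0.        ]
[461.61202999 231.4927521   27.        ] [462.44920049 237.02332508   0.        ]
180 [267.0, 86.0] 181 [266.0, 78.0] 182 [265.0, 74.0] 183 [264.0, 67.0] 184 [263.0, 59.0] 185 [260.0, 57.0] 186 [260.0, 46.0] 187 [257.0, 48.0] 188 [255.0, 43.0] 189 [252.0, 45.0] 190 [252.0, 30.0] 191 [251.0, 24.0] 192 [248.0, 23.0] 193 [245.0, 23.0] 194 [242.0, 24.0] 195 [239.0, 25.0] 196 [237.0, 21.0] 197 [236.0, 11.0]
```

To row units: -21.7 mm is -0.0217, -9.2 mm is -0.0092.

Call:
arm_command([
  {"delta_pos":[-0.0092,0,-0.02],"dr":[0,0,0],"fingers":0},
  {"delta_pos":[-0.0092,0,-0.02],"dr":[0,0,0],"fingers":36},
  {"delta_pos":[-0.0056,0.0015,-0.0217],"dr":[0,0,0],"fingers":36},
  {"delta_pos":[-0.0056,0.0015,-0.0217],"dr":[0,0,0],"fingers":36},
  {"delta_pos":[-0.0056,0.0015,-0.0217],"dr":[0,0,0],"fingers":36},
  {"delta_pos":[0.0019,0.0015,-0.0053],"dr":[0,0,0],"fingers":36},
  {"delta_pos":[0.0019,0.0015,-0.0053],"dr":[0,0,0],"fingers":36},
  {"delta_pos":[0.0019,0.0015,-0.0053],"dr":[0,0,0],"fingers":36},
])

```text
time: 5.5
ee_pos: [461.4, 260.5, 34.7]
ee_rot: [0.152, 0.692, 0.689, -0.154]
force: [-0.1, -0.5, 0.5]
opening: 35.8
grasp_force: 0.0
```

```bash
python3 - <<'E'
from h import *
o,p,R=cur(); print(o['time'],p,o['force'],o['torque'],o['opening'])
for n in C:
    D=viewer.snapshot(n)[1]; P=cloud(n,D); x,y,z=P[...,0],P[...,1],P[...,2]
    print(n)
    for sx in(-24,24):
        m=(D>0)&(abs(x-p[0]-sx)<9)&(z>26)&(z<100)&(y>225)&(y<320); Q=P[m]; Q=Q[np.argsort(Q[:,2])]; print(sx,len(Q),Q[:12].round(0).tolist())
E
```

```text
5.5 [461.41299748 260.47674999  34.74493098] [-0.11213244 -0.47676791  0.54144171] [ 0.24890316 -0.10300298  0.01878955] 35.806286048589634
side
-24 6 [[441.0, 287.0, 57.0], [443.0, 285.0, 59.0], [441.0, 290.0, 64.0], [443.0, 289.0, 66.0], [443.0, 292.0, 73.0], [444.0, 295.0, 79.0]]
24 7 [[483.0, 289.0, 62.0], [480.0, 287.0, 62.0], [483.0, 291.0, 67.0], [480.0, 292.0, 71.0], [482.0, 293.0, 73.0], [480.0, 294.0, 76.0], [480.0, 297.0, 83.0]]
top
-24 23 [[442.0, 261.0, 26.0], [445.0, 267.0, 29.0], [441.0, 263.0, 71.0], [441.0, 267.0, 76.0], [441.0, 264.0, 78.0], [438.0, 266.0, 81.0], [438.0, 268.0, 84.0], [441.0, 267.0, 86.0], [438.0, 270.0, 86.0], [444.0, 272.0, 87.0], [441.0, 269.0, 88.0], [441.0, 272.0, 89.0]]
24 33 [[479.0, 270.0, 26.0], [485.0, 253.0, 27.0], [479.0, 262.0, 27.0], [479.0, 244.0, 28.0], [479.0, 255.0, 29.0], [480.0, 264.0, 67.0], [483.0, 263.0, 71.0], [480.0, 265.0, 73.0], [485.0, 270.0, 76.0], [482.0, 267.0, 77.0], [480.0, 289.0, 78.0], [480.0, 267.0, 78.0]]
```

To row units: 5.4 mm is 0.0054, 2.5 mm is 0.0025.

Call:
arm_command([
  {"delta_pos":[0.0008,0.0005,0.0018],"dr":[0,0,0],"fingers":36},
  {"delta_pos":[0.0017,0.0005,0.0036],"dr":[0,0,0],"fingers":36},
  {"delta_pos":[0.0025,0.0005,0.0054],"dr":[0,0,0],"fingers":36},
  {"delta_pos":[0.0025,0.0005,0.0054],"dr":[0,0,0],"fingers":36},
])

```text
time: 6.0
ee_pos: [462.8, 261.1, 30.1]
ee_rot: [0.152, 0.692, 0.689, -0.153]
force: [-0.4, 0.3, -0.7]
opening: 36.0
grasp_force: 0.0
```

Call:
arm_command([
  {"delta_pos":[0.0008,0,0.0018],"dr":[0,0,0],"fingers":36},
  {"delta_pos":[0.0017,0,0.0036],"dr":[0,0,0],"fingers":36},
  {"delta_pos":[0.0025,0,0.0054],"dr":[0,0,0],"fingers":36},
  {"delta_pos":[0.0025,0,0.0054],"dr":[0,0,0],"fingers":36},
])

```text
time: 6.4
ee_pos: [462.7, 261.1, 24.0]
ee_rot: [0.152, 0.692, 0.689, -0.153]
force: [-0.6, 0.2, 0.0]
opening: 36.0
grasp_force: 0.0
```

```bash
python3 - <<'E'
from h import *
o,p,R=cur(); print(o['time'],p,o['force'],o['torque'],o['opening'])
a,b=viewer.snapshot("side")[0],viewer.snapshot("top")[0]
A=[cv2.resize(x,(400,600),interpolation=cv2.INTER_NEAREST) for x in(a[276:327,274:308],b[203:248,170:200])]
cv2.imwrite("pics/probe.png",np.clip(np.hstack(A)[:,:,::-1].astype(float)*1.6,0,255).astype(np.uint8))
for n in C:
    c=C[n]; q=c['mtx']@(c['R']@p+c['t']); print(n,(q/q[2]).round(1))
E
```

```text
6.4 [462.68876186 261.07155367  24.00744254] [-0.61164425  0.18555     0.013     ] [ 0.20453075 -0.07584385  0.03746963] 35.962284195195
side [292.  307.3   1. ]
top [187.4 225.7   1. ]
```

View pics/probe.png

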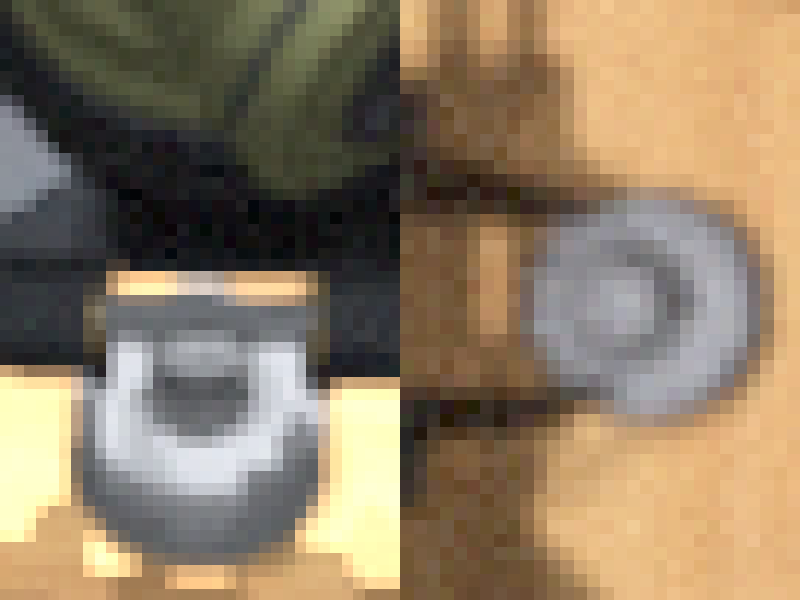

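The visible fingertips end at top u≈184 and side row ≈307. There is no contact although the reported TCP is at z = 24, so the real tips sit about 28 mm behind the reported TCP along the tool axis. I'll go on down by feel, correcting y along the axis.

To row units: 13.3 mm is 0.0133, -4.9 mm is -0.0049.

Call:
arm_command([
  {"delta_pos":[-0.0049,0,0.006],"dr":[0,0,0],"fingers":36},
  {"delta_pos":[-0.0049,0,0.008],"dr":[0,0,0],"fingers":36},
  {"delta_pos":[-0.0049,0,0.01],"dr":[0,0,0],"fingers":36},
  {"delta_pos":[-0.0049,0,0.012],"dr":[0,0,0],"fingers":36},
  {"delta_pos":[-0.0049,0,0.0133],"dr":[0,0,0],"fingers":36},
  {"delta_pos":[-0.0049,0,0.0133],"dr":[0,0,0],"fingers":36},
])

```text
time: 7.1
ee_pos: [462.8, 251.1, 14.2]
ee_rot: [0.152, 0.692, 0.689, -0.153]
force: [0.6, -0.1, 0.0]
opening: 36.2
grasp_force: 0.0
```

```bash
python3 - <<'E'
from h import *
o,p,R=cur(); print(o['time'],p,o['force'],o['torque'],o['opening'])
for n in C:
    D=viewer.snapshot(n)[1]; P=cloud(n,D); x,y,z=P[...,0],P[...,1],P[...,2]
    for sx in(-24,24):
        m=(D>0)&(abs(x-p[0]-sx)<8)&(z>30)&(z<100)&(y>225)&(y<320); Q=P[m]; Q=Q[np.argsort(Q[:,2])]; print(n,sx,len(Q),Q[:8].round(0).tolist())
E
```

```text
7.1 [462.76957458 251.07477081  14.18856249] [ 0.60524958 -0.08346527  0.02314164] [ 0.17013287 -0.15335773 -0.01128822] 36.18495947206462
side -24 6 [[442.0, 277.0, 37.0], [445.0, 275.0, 38.0], [445.0, 279.0, 45.0], [445.0, 285.0, 56.0], [445.0, 286.0, 59.0], [446.0, 279.0, 68.0]]
side 24 6 [[483.0, 277.0, 38.0], [485.0, 278.0, 40.0], [483.0, 279.0, 44.0], [483.0, 281.0, 50.0], [483.0, 284.0, 56.0], [482.0, 299.0, 88.0]]
top -24 39 [[444.0, 254.0, 48.0], [444.0, 256.0, 52.0], [444.0, 258.0, 54.0], [441.0, 255.0, 55.0], [441.0, 252.0, 55.0], [444.0, 260.0, 56.0], [441.0, 257.0, 59.0], [438.0, 260.0, 59.0]]
top 24 47 [[484.0, 256.0, 52.0], [481.0, 253.0, 53.0], [483.0, 253.0, 54.0], [481.0, 256.0, 54.0], [481.0, 278.0, 56.0], [481.0, 274.0, 58.0], [481.0, 271.0, 59.0], [483.0, 257.0, 59.0]]
```

To row units: 6.5 mm is 0.0065, 6 mm is 0.006.

Call:
arm_command([
  {"delta_pos":[0,0,0.002],"dr":[0,0,0],"fingers":36},
  {"delta_pos":[0,0,0.004],"dr":[0,0,0],"fingers":36},
  {"delta_pos":[0,0,0.006],"dr":[0,0,0],"fingers":36},
  {"delta_pos":[0,0,0.0065],"dr":[0,0,0],"fingers":36},
  {"delta_pos":[0,0,0.0065],"dr":[0,0,0],"fingers":18},
  {"delta_pos":[0,0,0.0065],"dr":[0,0,0],"fingers":10},
  {"delta_pos":[0,0,0.0065],"dr":[0,0,0],"fingers":10},
  {"delta_pos":[0,0,0.0065],"dr":[0,0,0],"fingers":10},
], force=20)

```text
time: 8.0
ee_pos: [463.5, 248.6, 8.7]
ee_rot: [0.152, 0.692, 0.689, -0.152]
force: [1.7, 0.1, -1.1]
opening: 20.3
grasp_force: 20.0
```

The weight is gripped at an opening of 20.3 mm with 20 N. Now I'll lift and check the load.

To row units: -94 mm is -0.094, -72 mm is -0.072.

Call:
arm_command([
  {"delta_pos":[0,0,0],"dr":[0,0,0],"fingers":10},
  {"delta_pos":[0,0,0],"dr":[0,0,0],"fingers":10},
  {"delta_pos":[-0.0042,0,-0.009],"dr":[0,0,0],"fingers":10},
  {"delta_pos":[-0.0084,0,-0.018],"dr":[0,0,0],"fingers":10},
  {"delta_pos":[-0.0168,0,-0.036],"dr":[0,0,0],"fingers":10},
  {"delta_pos":[-0.0336,0,-0.072],"dr":[0,0,0],"fingers":10},
  {"delta_pos":[-0.044,0,-0.094],"dr":[0,0,0],"fingers":10},
  {"delta_pos":[-0.044,0,-0.094],"dr":[0,0,0],"fingers":10},
], force=40)

```text
time: 8.8
ee_pos: [465.2, 249.9, 117.0]
ee_rot: [0.153, 0.693, 0.689, -0.149]
force: [0.8, -0.8, -4.7]
opening: 19.8
grasp_force: 40.0
```

```bash
python3 - <<'E'
from h import *
o,p,R=cur(); print(o['time'],p,o['force'],o['torque'],o['opening'],o['grasp_force'])
D=viewer.snapshot("side")[1]; P=cloud("side",D); x,y,z=P[...,0],P[...,1],P[...,2]
b=viewer.snapshot("side")[0]; hs=cv2.cvtColor(b,cv2.COLOR_RGB2HSV)
m=(D>0)&(abs(x-463)<30)&(y>230)&(y<320)&(z>p[2]-25)&(z<p[2]+60)&(b.mean(-1)>60)
print(np.percentile(P[m],[2,50,98],axis=0).round(0))
go([602,73,105],Rt(25)); go([602,73,70],Rt(25))
E
```

```text
8.8 [465.17373469 249.88417671 117.01048026] [ 0.8130137 -0.7594497 -4.7114486] [ 0.60997396 -0.19050572  0.01021691] 19.820170024813287 39.998701968520436
[[443. 259. 109.]
 [466. 279. 129.]
 [490. 292. 153.]]
delta [-155.4, 140.4, 79.8] dr [-0.1, -0.1, -0.3]
delta [-140.7, 140.4, 111.6] dr [-0.1, -0.1, -0.3]
```

To row units: -155 mm is -0.155, -140 mm is -0.14.

Call:
arm_command([
  {"delta_pos":[-0.039,0.035,0.02],"dr":[0,0,0],"fingers":10},
  {"delta_pos":[-0.078,0.07,0.04],"dr":[0,0,0],"fingers":10},
  {"delta_pos":[-0.117,0.105,0.06],"dr":[0,0,0],"fingers":10},
  {"delta_pos":[-0.14,0.126,0.072],"dr":[0,0,0],"fingers":10},
  {"delta_pos":[-0.155,0.14,0.08],"dr":[0,0,0],"fingers":10},
  {"delta_pos":[-0.155,0.14,0.08],"dr":[0,0,0],"fingers":10},
  {"delta_pos":[-0.155,0.14,0.08],"dr":[0,0,0],"fingers":10},
  {"delta_pos":[-0.155,0.14,0.08],"dr":[0,0,0],"fingers":10},
])

```text
time: 9.7
ee_pos: [600.4, 73.8, 103.2]
ee_rot: [0.151, 0.692, 0.689, -0.154]
force: [-0.1, 0.7, -4.6]
opening: 19.2
grasp_force: 40.0
```

```bash
python3 - <<'E'
from h import *
o,p,R=cur(); print(o['time'],p,o['force'],o['torque'],o['opening'],o['grasp_force'])
a,b=viewer.snapshot("side")[0],viewer.snapshot("top")[0]
A=[cv2.resize(x,(400,600),interpolation=cv2.INTER_CUBIC) for x in(a[170:290,205:285],b[140:215,225:275])]
cv2.imwrite("pics/over.png",np.clip(np.hstack(A)[:,:,::-1].astype(float)*1.5,0,255).astype(np.uint8))
go([602,73,70],Rt(25)); go([602,73,30],Rt(25));go([602,73,22.7],Rt(25))
E
```

```text
9.7 [600.37724632  73.77964807 103.15073145] [-0.08214905  0.74732216 -4.6229022 ] [ 0.59276012 -0.11152998 -0.02308761] 19.199233816508357 39.998565128562404
delta [13.4, 1.1, 31.5] dr [-0.2, -0.1, -0.1]
delta [30.2, 1.1, 67.8] dr [-0.2, -0.1, -0.1]
delta [33.3, 1.1, 74.4] dr [-0.2, -0.1, -0.1]
```

View pics/over.png

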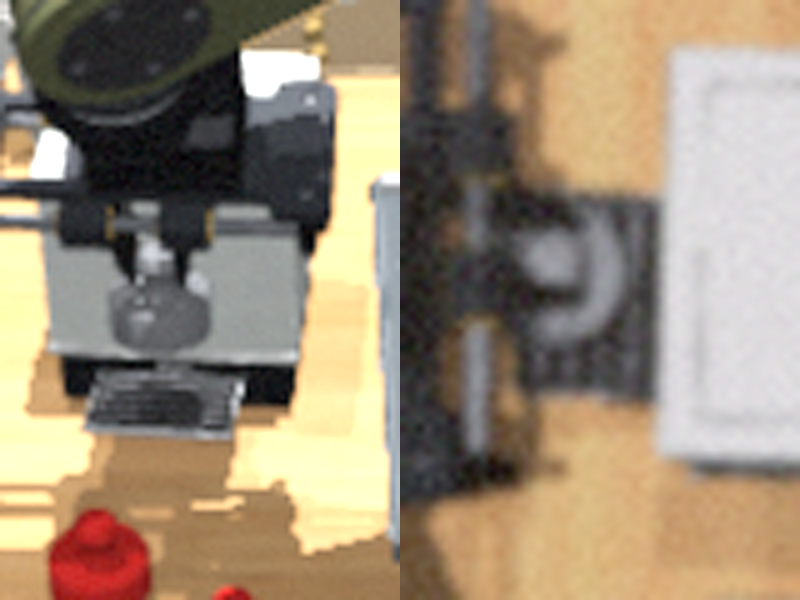

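The weight hangs level over the tread: side crop weight (160,320) is above tread (165,400). In the top view the two agree after parallax (weight u≈245.6, y≈85). Now I'll press down.

To row units: 61 mm is 0.061, 31.5 mm is 0.0315.

Call:
arm_command([
  {"delta_pos":[0.007,0.0008,0.016],"dr":[0,0,0],"fingers":10},
  {"delta_pos":[0.0134,0.0011,0.0315],"dr":[0,0,0],"fingers":10},
  {"delta_pos":[0.018,0.0011,0.041],"dr":[0,0,0],"fingers":10},
  {"delta_pos":[0.02,0.0011,0.0455],"dr":[0,0,0],"fingers":10},
  {"delta_pos":[0.022,0.0011,0.05],"dr":[0,0,0],"fingers":10},
  {"delta_pos":[0.024,0.0011,0.054],"dr":[0,0,0],"fingers":10},
  {"delta_pos":[0.026,0.0011,0.0585],"dr":[0,0,0],"fingers":10},
  {"delta_pos":[0.027,0.0011,0.061],"dr":[0,0,0],"fingers":10},
])

```text
time: 10.6
ee_pos: [603.8, 72.3, 38.6]
ee_rot: [0.153, 0.692, 0.689, -0.152]
force: [-0.1, 1.0, -1.4]
opening: 19.5
grasp_force: 40.0
```

```bash
python3 - <<'E'
from h import *
o,p,R=cur(); print(o['time'],p,o['force'],o['torque'],o['opening'],o['grasp_force'])
go([602,73,22],Rt(25))
D=viewer.snapshot("side")[1]; P=cloud("side",D); 
m=(D>0)&(P[...,2]>120)&(P[...,2]<290)&(abs(P[...,0]-640)<35)&(P[...,1]<70)&(P[...,1]>-120); print("lid pts y z pct",np.percentile(P[m],[2,25,50,75,98],axis=0)[:,1:].round(0).tolist())
E
```

```text
10.6 [603.80749147  72.27951549  38.61113714] [-0.1134473   0.99739217 -1.4395486 ] [ 0.60962811 -0.13328939  0.07765443] 19.476721081373242 39.99956047594878
delta [7.6, -1.8, 14.8] dr [-0.0, -0.1, -0.3]Traceback (most recent call last):
  File "<stdin>", line 5, in <module>
    return _quantile_unchecked(
        a, q, axis, out, overwrite_input, method, keepdims, weights)
    return _ureduce(a,
                    func=_quantile_ureduce_func,
    ...<5 lines>...
                    overwrite_input=overwrite_input,
                    method=method)
    r = func(a, **kwargs)
    result = _quantile(arr,
                       quantiles=q,
    ...<2 lines>...
                       out=out,
                       weights=wgt)
    slices_having_nans = np.isnan(arr[-1, ...])
                                  ~~~^^^^^^^^^
IndexError: index -1 is out of bounds for axis 0 with size 0
```

To row units: 13.3 mm is 0.0133, -1.8 mm is -0.0018.

Call:
arm_command([
  {"delta_pos":[0.0013,-0.0005,0.0027],"dr":[0,0,0],"fingers":10},
  {"delta_pos":[0.0025,-0.001,0.0054],"dr":[0,0,0],"fingers":10},
  {"delta_pos":[0.0038,-0.0015,0.0081],"dr":[0,0,0],"fingers":10},
  {"delta_pos":[0.005,-0.0018,0.0109],"dr":[0,0,0],"fingers":10},
  {"delta_pos":[0.0062,-0.0018,0.0133],"dr":[0,0,0],"fingers":10},
  {"delta_pos":[0.0062,-0.0018,0.0133],"dr":[0,0,0],"fingers":10},
])

```text
time: 11.25
ee_pos: [601.7, 72.3, 24.4]
ee_rot: [0.152, 0.692, 0.689, -0.153]
force: [-0.5, 1.6, 2.0]
opening: 19.7
grasp_force: 40.0
```

```bash
python3 - <<'E'
from h import *
o,p,R=cur(); print(o['time'],p,o['force'],o['torque'],o['opening'],o['grasp_force'])
D=viewer.snapshot("side")[1]; P=cloud("side",D); print(((P[...,2]>160)&(P[...,1]<0)&(P[...,1]>-130)&(P[...,0]>500)&(P[...,0]<680)).sum())
Dt=viewer.snapshot("top")[1]; Q=cloud("top",Dt); 
for u in range(262,312,6): print(u,Q[168:180,u].mean(0).round(0)[1:].tolist(),end=' ')
E
```

```text
11.25 [601.6540652   72.3050768   24.36540861] [-0.52573274  1.6341196   2.01987816] [ 0.42693455  0.03444217 -0.04059827] 19.67724704142381 40.000524820306964
446
262 [41.0, 100.0] 268 [27.0, 42.0] 274 [10.0, 40.0] 280 [-7.0, 41.0] 286 [-24.0, 41.0] 292 [-41.0, 42.0] 298 [-58.0, 41.0] 304 [-69.0, 266.0] 310 [-94.0, 1.0]
```

The pedal is on its stop (+2 N). The lid is upright, with its top at z = 266, and the bin floor is visible. I'll release and back out.

To row units: -150 mm is -0.15, -110 mm is -0.11.

Call:
arm_command([
  {"delta_pos":[0,0,0],"dr":[0,0,0],"fingers":24},
  {"delta_pos":[0,0,0],"dr":[0,0,0],"fingers":40},
  {"delta_pos":[0,0,0],"dr":[0,0,0],"fingers":40},
  {"delta_pos":[0,0,-0.01],"dr":[0,0,0],"fingers":40},
  {"delta_pos":[0,0,-0.025],"dr":[0,0,0],"fingers":40},
  {"delta_pos":[0,0,-0.06],"dr":[0,0,0],"fingers":40},
  {"delta_pos":[0,0,-0.11],"dr":[0,0,0],"fingers":40},
  {"delta_pos":[0,0,-0.15],"dr":[0,0,0],"fingers":40},
])

```text
time: 12.15
ee_pos: [602.3, 136.6, 163.7]
ee_rot: [0.153, 0.692, 0.689, -0.151]
force: [0.1, 0.6, 0.8]
opening: 40.0
grasp_force: 0.0
```

```bash
python3 - <<'E'
from h import *
o,p,R=cur(); print(o['time'],p,o['force'],o['qpos'].round(2),o['opening'])
D=viewer.snapshot("side")[1]; P=cloud("side",D); print(((P[...,2]>160)&(P[...,1]<0)&(P[...,1]>-130)&(P[...,0]>500)&(P[...,0]<680)).sum())
Dt=viewer.snapshot("top")[1]; Q=cloud("top",Dt); 
for u in range(238,312,3): print(u,Q[172:178,u].mean(0).round(0)[1:].tolist(),end=' ')
m=(P[...,0]>570)&(P[...,0]<635)&(P[...,1]>55)&(P[...,1]<120)&(P[...,2]>18)&(P[...,2]<70)&(D>0); W=P[m]; print("\nweight",len(W),np.percentile(W,[2,50,98],axis=0).round(0).tolist())
go([395,-60,290],Rt(0,0)); go([351,-294,120],Rt(0,0))
E
```

```text
12.15 [602.25245435 136.58796397 163.69160882] [0.12926226 0.60223771 0.78023864] [ 0.34  0.18  1.67 -0.41  1.45  0.43] 39.9512790015869
184
238 [118.0, 1.0] 241 [81.0, 258.0] 244 [94.0, 55.0] 247 [86.0, 56.0] 250 [78.0, 45.0] 253 [70.0, 37.0] 256 [63.0, 16.0] 259 [55.0, 16.0] 262 [41.0, 96.0] 265 [36.0, 40.0] 268 [16.0, 259.0] 271 [19.0, 42.0] 274 [10.0, 40.0] 277 [2.0, 42.0] 280 [-7.0, 40.0] 283 [-15.0, 40.0] 286 [-24.0, 42.0] 289 [-33.0, 42.0] 292 [-41.0, 42.0] 295 [-50.0, 41.0] 298 [-58.0, 41.0] 301 [-67.0, 39.0] 304 [-69.0, 266.0] 307 [-77.0, 252.0] 310 [-94.0, 2.0] 
weight 312 [[578.0, 79.0, 19.0], [600.0, 102.0, 34.0], [624.0, 119.0, 58.0]]
delta [-232.7, -208.8, -29.6] dr [19.9, 18.7, 88.2]
delta [-374.9, -254.6, 221.9] dr [19.9, 18.7, 88.2]
```

The weight stands on the tread with its knob top at z≈56, and the lid stays up. Next I'll go to the offcut.

To row units: -375 mm is -0.375, -255 mm is -0.255, 88.2 degrees is 0.245.

Call:
arm_command([
  {"delta_pos":[-0.233,-0.209,-0.03],"dr":[0.0553,0.0519,0.245],"fingers":75},
  {"delta_pos":[-0.233,-0.209,-0.03],"dr":[0.0553,0.0519,0.245],"fingers":75},
  {"delta_pos":[-0.233,-0.209,-0.03],"dr":[0.0553,0.0519,0.245],"fingers":75},
  {"delta_pos":[-0.233,-0.209,-0.03],"dr":[0.0553,0.0519,0.245],"fingers":75},
  {"delta_pos":[-0.233,-0.209,-0.03],"dr":[0.0553,0.0519,0.245],"fingers":75},
  {"delta_pos":[-0.233,-0.209,-0.03],"dr":[0.0553,0.0519,0.245],"fingers":75},
  {"delta_pos":[-0.233,-0.209,-0.03],"dr":[0.0553,0.0519,0.245],"fingers":75},
  {"delta_pos":[-0.375,-0.255,0.222],"dr":[0.0553,0.0519,0.245],"fingers":75},
])

```text
time: 13.05
ee_pos: [386.0, -102.7, 262.8]
ee_rot: [0.047, 0.979, 0.193, -0.042]
force: [2.1, -0.0, 0.9]
opening: 74.9
grasp_force: 0.0
```

```bash
python3 - <<'E'
from h import *
o,p,R=cur(); print(o['time'],p,o['force'],o['qpos'].round(2),o['opening'])
go([351,-294,120],Rt(0,0))
D=viewer.snapshot("top")[1]; Q=cloud("top",D)
m=(D>0)&(Q[...,0]>285)&(Q[...,0]<390)&(Q[...,1]>-335)&(Q[...,1]<-250)&(Q[...,2]>18)&(Q[...,2]<45); print("offcut",m.sum(),np.percentile(Q[m],[3,50,97],axis=0).round(0).tolist())
E
```

```text
13.05 [ 385.96142383 -102.7406528   262.75735634] [ 2.12933344 -0.0122373   0.90413279] [-0.3  -0.47  2.04 -0.12  1.6   0.89] 74.91614488538778
delta [-89.3, 151.9, 164.7] dr [5.5, 4.8, 22.2]
offcut 404 [[298.0, -318.0, 24.0], [343.0, -287.0, 31.0], [371.0, -269.0, 36.0]]
```

To row units: 165 mm is 0.165, 152 mm is 0.152, 22.2 degrees is 0.0617.

Call:
arm_command([
  {"delta_pos":[-0.089,0.152,0.165],"dr":[0.0153,0.0133,0.0617],"fingers":75},
  {"delta_pos":[-0.089,0.152,0.165],"dr":[0.0153,0.0133,0.0617],"fingers":75},
  {"delta_pos":[-0.089,0.152,0.165],"dr":[0.0153,0.0133,0.0617],"fingers":75},
  {"delta_pos":[-0.089,0.152,0.165],"dr":[0.0153,0.0133,0.0617],"fingers":75},
  {"delta_pos":[-0.089,0.152,0.165],"dr":[0.0153,0.0133,0.0617],"fingers":75},
  {"delta_pos":[-0.089,0.152,0.165],"dr":[0.0153,0.0133,0.0617],"fingers":75},
  {"delta_pos":[-0.089,0.152,0.165],"dr":[0.0153,0.0133,0.0617],"fingers":75},
  {"delta_pos":[-0.089,0.152,0.165],"dr":[0.0153,0.0133,0.0617],"fingers":75},
])

```text
time: 13.9
ee_pos: [347.9, -293.3, 114.3]
ee_rot: [-0.001, 1.0, 0.002, -0.007]
force: [0.7, -0.8, -0.0]
opening: 75.4
grasp_force: 0.0
```

```bash
python3 - <<'E'
from h import *
o,p,R=cur(); print(o['time'],p,o['force'],o['opening'])
go([351,-294,40],Rt(0,0)); go([351,-294,-8],Rt(0,0))
for n in C:
    a,D=viewer.snapshot(n); Q=cloud(n,D); x,y,z=Q[...,0],Q[...,1],Q[...,2]
    for s in(-42,42):
        m=(D>0)&(abs(x-p[0])<30)&(abs(y-p[1]-s)<14)&(z>50)&(z<260); W=Q[m]; W=W[np.argsort(W[:,2])]; print(n,s,len(W),W[:6].round(0).tolist())
    m=(D>0)&(x>285)&(x<390)&(y>-335)&(y<-250)&(z>18)&(z<45)&(a[...,2].astype(int)>a[...,0]); 
    if m.any(): print("offcut",m.sum(),np.percentile(Q[m],[3,50,97],axis=0).round(0).tolist())
E
```

```text
13.9 [ 347.94958705 -293.27748949  114.27429634] [ 7.22348511e-01 -8.36742711e-01 -3.15050876e-04] 75.4370761718754
delta [4.1, 0.9, 74.2] dr [-0.1, 0.8, 0.2]
delta [4.8, 0.9, 122.2] dr [-0.1, 0.8, 0.2]
side -42 17 [[355.0, -334.0, 144.0], [355.0, -326.0, 145.0], [358.0, -323.0, 146.0], [358.0, -327.0, 148.0], [358.0, -330.0, 149.0], [358.0, -333.0, 152.0]]
side 42 137 [[356.0, -254.0, 141.0], [350.0, -252.0, 142.0], [359.0, -250.0, 143.0], [338.0, -250.0, 144.0], [350.0, -255.0, 144.0], [344.0, -249.0, 144.0]]
offcut 223 [[300.0, -312.0, 19.0], [342.0, -276.0, 27.0], [371.0, -261.0, 31.0]]
top -42 0 []
top 42 9 [[376.0, -259.0, 239.0], [377.0, -239.0, 244.0], [377.0, -248.0, 247.0], [377.0, -250.0, 247.0], [377.0, -252.0, 248.0], [377.0, -243.0, 248.0]]
```

The fingertips read z≈142 with the reported TCP at 114, which confirms the ~29 mm offset. I'll descend to tips at z≈10 and grip the offcut.

To row units: 132 mm is 0.132, 4.9 mm is 0.0049, 0.8 degrees is 0.0022.

Call:
arm_command([
  {"delta_pos":[0.004,0.0009,0.045],"dr":[0,0.0022,0.0006],"fingers":75},
  {"delta_pos":[0.0045,0.0009,0.085],"dr":[0,0.0022,0.0006],"fingers":75},
  {"delta_pos":[0.0047,0.0009,0.11],"dr":[0,0.0022,0.0006],"fingers":75},
  {"delta_pos":[0.0048,0.0009,0.123],"dr":[0,0.0022,0.0006],"fingers":75},
  {"delta_pos":[0.0049,0.0009,0.132],"dr":[0,0.0022,0.0006],"fingers":75},
  {"delta_pos":[0.0049,0.0009,0.132],"dr":[0,0.0022,0.0006],"fingers":75},
], force=8)

```text
time: 14.6
ee_pos: [350.5, -293.9, -18.7]
ee_rot: [-0.001, 1.0, -0.0, -0.001]
force: [-0.3, -0.8, -1.3]
opening: 75.5
grasp_force: 0.0
```

Call:
arm_command([
  {"delta_pos":[0,0,0],"dr":[0,0,0],"fingers":60},
  {"delta_pos":[0,0,0],"dr":[0,0,0],"fingers":46},
  {"delta_pos":[0,0,0],"dr":[0,0,0],"fingers":30},
  {"delta_pos":[0,0,0],"dr":[0,0,0],"fingers":30},
  {"delta_pos":[0,0,0],"dr":[0,0,0],"fingers":30},
  {"delta_pos":[0,0,0],"dr":[0,0,0],"fingers":30},
], force=8)

```text
time: 15.2
ee_pos: [350.7, -294.7, -18.0]
ee_rot: [-0.001, 1.0, -0.001, -0.0]
force: [-1.3, 1.3, 4.9]
opening: 50.5
grasp_force: 7.9
```

To row units: -240 mm is -0.24, -110 mm is -0.11.

Call:
arm_command([
  {"delta_pos":[0,0,-0.02],"dr":[0,0,0],"fingers":30},
  {"delta_pos":[0,0,-0.06],"dr":[0,0,0],"fingers":30},
  {"delta_pos":[0,0,-0.11],"dr":[0,0,0],"fingers":30},
  {"delta_pos":[0,0,-0.16],"dr":[0,0,0],"fingers":30},
  {"delta_pos":[0,0,-0.21],"dr":[0,0,0],"fingers":30},
  {"delta_pos":[0,0,-0.24],"dr":[0,0,0],"fingers":30},
  {"delta_pos":[0,0,-0.24],"dr":[0,0,0],"fingers":30},
])

```text
time: 15.9
ee_pos: [352.5, -296.9, 227.1]
ee_rot: [0.003, 1.0, -0.001, 0.003]
force: [-0.3, 0.3, 1.0]
opening: 51.0
grasp_force: 7.8
```

```bash
python3 - <<'E'
from h import *
o,p,R=cur(); print(o['time'],p,o['force'],o['opening'],o['grasp_force'])
go([400,-10,225],Rt(0,90)); go([599,3,200],Rt(0,90))
a,D=viewer.snapshot("side"); Q=cloud("side",D); x,y,z=Q[...,0],Q[...,1],Q[...,2]
m=(D>0)&(x>270)&(x<400)&(y>-340)&(y<-230)&(z>150)&(z<300)&(a[...,2].astype(int)>a[...,0]+25)
print("offcut",m.sum(),np.percentile(Q[m],[3,50,97],axis=0).round(0).tolist())
E
```

```text
15.9 [ 352.45107689 -296.88184606  227.14165657] [-0.31043334  0.3333357   0.96503384] 50.956376674790484 7.844352275133133
delta [47.2, -286.9, 1.0] dr [0.5, -0.0, -90.1]
delta [246.0, -300.3, 27.1] dr [0.5, -0.0, -90.1]
offcut 188 [[301.0, -309.0, 248.0], [325.0, -270.0, 268.0], [373.0, -264.0, 274.0]]
```

To row units: -290 mm is -0.29, -287 mm is -0.287, -67 degrees is -0.1861.

Call:
arm_command([
  {"delta_pos":[0.008,-0.048,0],"dr":[0,0,-0.0236],"fingers":30},
  {"delta_pos":[0.016,-0.095,0],"dr":[0,0,-0.0472],"fingers":30},
  {"delta_pos":[0.024,-0.143,0],"dr":[0,0,-0.0694],"fingers":30},
  {"delta_pos":[0.032,-0.19,0],"dr":[0,0,-0.0944],"fingers":30},
  {"delta_pos":[0.04,-0.235,0],"dr":[0,0,-0.1167],"fingers":30},
  {"delta_pos":[0.047,-0.265,0],"dr":[0,0,-0.1389],"fingers":30},
  {"delta_pos":[0.047,-0.287,0],"dr":[0,0,-0.1639],"fingers":30},
  {"delta_pos":[0.06,-0.29,0],"dr":[0,0,-0.1861],"fingers":30},
])

```text
time: 16.75
ee_pos: [409.0, -2.4, 219.0]
ee_rot: [-0.003, 0.831, 0.556, -0.001]
force: [0.7, -0.1, 0.4]
opening: 50.7
grasp_force: 7.8
```

```bash
python3 - <<'E'
from h import *
o,p,R=cur(); print(o['time'],p,o['opening'],o['grasp_force'])
go([599,3,200],Rt(0,90)); go([599,3,90],Rt(0,90))
E
```

```text
16.75 [409.0300134   -2.37388637 218.9585855 ] 50.74376377672816 7.842597663402557
delta [77.6, 173.6, 18.0] dr [-0.3, -0.1, -22.5]
delta [77.5, 174.3, 128.0] dr [-0.3, -0.1, -22.5]
```

To row units: 174 mm is 0.174, 77.5 mm is 0.0775, -22.5 degrees is -0.0625.

Call:
arm_command([
  {"delta_pos":[0.016,0.036,0],"dr":[0,0,-0.0208],"fingers":30},
  {"delta_pos":[0.032,0.072,0],"dr":[0,0,-0.0417],"fingers":30},
  {"delta_pos":[0.048,0.108,0],"dr":[0,0,-0.0625],"fingers":30},
  {"delta_pos":[0.064,0.144,0],"dr":[0,0,-0.0625],"fingers":30},
  {"delta_pos":[0.0775,0.174,0],"dr":[0,0,-0.0625],"fingers":30},
  {"delta_pos":[0.0775,0.174,0],"dr":[0,0,-0.0625],"fingers":30},
  {"delta_pos":[0.0775,0.174,0],"dr":[0,0,-0.0625],"fingers":30},
])

```text
time: 17.45
ee_pos: [599.9, -1.6, 218.2]
ee_rot: [-0.004, 0.711, 0.704, -0.001]
force: [0.1, 0.3, -1.0]
opening: 50.6
grasp_force: 7.8
```

```bash
python3 - <<'E'
from h import *
o,p,R=cur(); print(o['time'],p,o['opening'],o['grasp_force'],o['force'])
go([600,3,200],Rt(0,90)); go([600,3,90],Rt(0,90))
a,b=viewer.snapshot("side")[0],viewer.snapshot("top")[0]
A=[cv2.resize(x,(400,600),interpolation=cv2.INTER_CUBIC) for x in(a[120:270,195:295],b[115:220,235:305])]
cv2.imwrite("pics/mouth.png",np.clip(np.hstack(A)[:,:,::-1].astype(float)*1.5,0,255).astype(np.uint8))
E
```

```text
17.45 [599.90515795  -1.5810001  218.2289165 ] 50.56755099331294 7.844436317682266 [ 0.07720128  0.34085478 -0.97517827]
delta [4.5, 0.2, 18.2] dr [-0.4, -0.2, -0.6]
delta [4.2, 0.9, 128.2] dr [-0.4, -0.2, -0.6]
```

View pics/mouth.png

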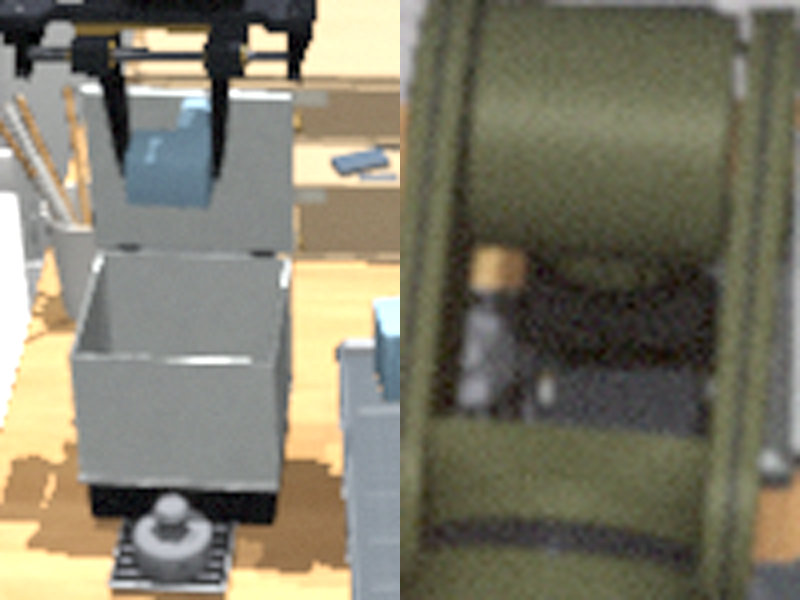

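The side crop shows the offcut at (170,165) held above the open mouth, the lid upright behind it, and the weight on the pedal at (172,545). I'll lower it in and release.

To row units: 132 mm is 0.132, 122 mm is 0.122, -0.6 degrees is -0.0017.

Call:
arm_command([
  {"delta_pos":[0.004,0.0005,0.03],"dr":[0,0,-0.0017],"fingers":30},
  {"delta_pos":[0.004,0.0005,0.065],"dr":[0,0,-0.0017],"fingers":30},
  {"delta_pos":[0.004,0.0005,0.1],"dr":[0,0,-0.0017],"fingers":30},
  {"delta_pos":[0.004,0.0005,0.122],"dr":[0,0,-0.0017],"fingers":30},
  {"delta_pos":[0.004,0.0005,0.132],"dr":[0,0,-0.0017],"fingers":30},
  {"delta_pos":[0.004,0.0005,0.132],"dr":[0,0,-0.0017],"fingers":30},
  {"delta_pos":[0.004,0.0005,0.132],"dr":[0,0,-0.0017],"fingers":30},
])

```text
time: 18.25
ee_pos: [602.2, 2.6, 91.2]
ee_rot: [-0.0, 0.707, 0.707, 0.001]
force: [0.5, 0.0, 0.9]
opening: 50.8
grasp_force: 7.8
```

To row units: -160 mm is -0.16, -130 mm is -0.13.

Call:
arm_command([
  {"delta_pos":[0,0,0],"dr":[0,0,0],"fingers":66},
  {"delta_pos":[0,0,0],"dr":[0,0,0],"fingers":66},
  {"delta_pos":[0,0,0],"dr":[0,0,0],"fingers":66},
  {"delta_pos":[0,0,0],"dr":[0,0,0],"fingers":66},
  {"delta_pos":[0,0,-0.04],"dr":[0,0,0],"fingers":66},
  {"delta_pos":[0,0,-0.085],"dr":[0,0,0],"fingers":66},
  {"delta_pos":[0,0,-0.13],"dr":[0,0,0],"fingers":66},
  {"delta_pos":[0,0,-0.16],"dr":[0,0,0],"fingers":66},
])

```text
time: 19.05
ee_pos: [602.9, 2.2, 254.0]
ee_rot: [0.001, 0.707, 0.707, 0.002]
force: [0.7, -0.1, 0.4]
opening: 66.3
grasp_force: 0.0
```

```bash
python3 - <<'E'
from h import *
o,p,R=cur(); print(o['time'],p,o['opening'],o['grasp_force'],o['force'],o['qpos'].round(2))
go([602,150,230],Rt(25)); go([602,136,165],Rt(25))
for n in C:
    a,D=viewer.snapshot(n); Q=cloud(n,D); x,y,z=Q[...,0],Q[...,1],Q[...,2]
    m=(D>0)&(x>520)&(x<680)&(y>-90)&(y<60)&(z>20)&(z<400)&(a[...,2].astype(int)>a[...,0]+20)
    print(n,m.sum(),np.percentile(Q[m],[3,50,97],axis=0).round(0).tolist() if m.any() else 0)
D=viewer.snapshot("side")[1]; P=cloud("side",D)
m=(P[...,0]>570)&(P[...,0]<635)&(P[...,1]>55)&(P[...,1]<120)&(P[...,2]>18)&(P[...,2]<70)&(D>0); print("weight",m.sum(),np.percentile(P[m],[2,50,98],axis=0).round(0).tolist())
E
```

```text
19.05 [602.87793897   2.19352984 254.02048081] 66.28432048390545 0.0 [ 0.6826582  -0.08565451  0.41655142] [-0.09 -0.02  1.68  0.    1.48 -0.09]
delta [147.8, -0.9, 24.3] dr [0.2, -25.1, -0.0]
delta [133.6, -1.1, 89.3] dr [0.2, -25.1, -0.0]
side 16 [[581.0, -70.0, 55.0], [590.0, -62.0, 62.0], [601.0, -45.0, 71.0]]
top 0 0
weight 307 [[578.0, 81.0, 19.0], [600.0, 102.0, 35.0], [624.0, 118.0, 59.0]]
```

The offcut lies in the bin (blue at z 55–71 inside, none elsewhere), and the weight still stands on the pedal. I'll return to the weight along the line I backed out on.

To row units: 147 mm is 0.147, 140 mm is 0.14, -25.1 degrees is -0.0697.

Call:
arm_command([
  {"delta_pos":[0.04,-0.0009,0],"dr":[0,-0.0222,0],"fingers":40},
  {"delta_pos":[0.085,-0.0009,0.008],"dr":[0,-0.0444,0],"fingers":40},
  {"delta_pos":[0.125,-0.0009,0.016],"dr":[0,-0.0694,0],"fingers":40},
  {"delta_pos":[0.147,-0.0009,0.025],"dr":[0.0006,-0.0697,0],"fingers":40},
  {"delta_pos":[0.14,-0.001,0.06],"dr":[0.0006,-0.0697,0],"fingers":40},
  {"delta_pos":[0.1336,-0.0011,0.089],"dr":[0.0006,-0.0697,0],"fingers":40},
  {"delta_pos":[0.1336,-0.0011,0.089],"dr":[0.0006,-0.0697,0],"fingers":40},
  {"delta_pos":[0.1336,-0.0011,0.089],"dr":[0.0006,-0.0697,0],"fingers":40},
])

```text
time: 20.0
ee_pos: [599.5, 135.6, 159.5]
ee_rot: [0.151, 0.69, 0.691, -0.156]
force: [0.6, -0.4, 0.4]
opening: 39.6
grasp_force: 0.0
```

```bash
python3 - <<'E'
from h import *
o,p,R=cur(); print(o['time'],p,o['opening'],o['force'])
go([601.7,86,54],Rt(25)); go([601.7,73,25.5],Rt(25))
E
```

```text
20.0 [599.51926894 135.60443778 159.46703498] 39.5834255569088 [ 0.63787466 -0.38718482  0.35078834]
delta [-0.3, 3.0, 116.5] dr [-0.4, 0.0, 0.2]
delta [-0.1, 3.2, 147.9] dr [-0.4, 0.0, 0.2]
```

To row units: 116 mm is 0.116, 105 mm is 0.105, -0.4 degrees is -0.0011.

Call:
arm_command([
  {"delta_pos":[-0.0003,0.003,0.04],"dr":[-0.0011,0,0.0006],"fingers":40},
  {"delta_pos":[-0.0003,0.003,0.08],"dr":[-0.0011,0,0.0006],"fingers":40},
  {"delta_pos":[-0.0003,0.003,0.105],"dr":[-0.0011,0,0.0006],"fingers":40},
  {"delta_pos":[-0.0003,0.003,0.116],"dr":[-0.0011,0,0.0006],"fingers":40},
  {"delta_pos":[-0.0003,0.003,0.116],"dr":[-0.0011,0,0.0006],"fingers":40},
  {"delta_pos":[-0.0003,0.003,0.116],"dr":[-0.0011,0,0.0006],"fingers":40},
])

```text
time: 20.6
ee_pos: [604.7, 87.4, 58.2]
ee_rot: [0.155, 0.691, 0.69, -0.15]
force: [0.3, -0.3, 0.9]
opening: 40.1
grasp_force: 0.0
```

```bash
python3 - <<'E'
from h import *
o,p,R=cur(); print(o['time'],p,o['opening'],o['force'])
go([601.7,73,25.5],Rt(25))
E
```

```text
20.6 [604.67888427  87.41112254  58.24858246] 40.12759640941863 [ 0.34722911 -0.25367631  0.88134891]
delta [0.7, -3.2, 35.8] dr [0.3, -0.1, -0.2]
```

To row units: 35 mm is 0.035, 32 mm is 0.032, 0.3 degrees is 0.0008.

Call:
arm_command([
  {"delta_pos":[0.0007,-0.0025,0.01],"dr":[0.0008,0,0],"fingers":40},
  {"delta_pos":[0.0007,-0.0025,0.02],"dr":[0.0008,0,0],"fingers":40},
  {"delta_pos":[0.0007,-0.0025,0.027],"dr":[0.0008,0,0],"fingers":40},
  {"delta_pos":[0.0007,-0.0025,0.032],"dr":[0.0008,0,0],"fingers":40},
  {"delta_pos":[0.0007,-0.0025,0.035],"dr":[0.0008,0,0],"fingers":40},
  {"delta_pos":[0.0007,-0.0025,0.035],"dr":[0.0008,0,0],"fingers":40},
  {"delta_pos":[0.0007,-0.0025,0.035],"dr":[0.0008,0,0],"fingers":40},
])

```text
time: 21.3
ee_pos: [600.8, 72.7, 24.0]
ee_rot: [0.152, 0.691, 0.69, -0.153]
force: [0.6, 0.1, 1.3]
opening: 39.8
grasp_force: 0.0
```

```bash
python3 - <<'E'
from h import *
o,p,R=cur(); print(o['time'],p,o['opening'],o['force'])
go([601.7,73,25.5],Rt(25))
E
```

```text
21.3 [600.7825505   72.74145845  24.01662855] 39.847451382832844 [0.56757507 0.12071365 1.25021163]
delta [-0.4, 0.9, -1.5] dr [-0.1, -0.0, -0.1]
```

To row units: -1 mm is -0.001, 0.5 mm is 0.0005.

Call:
arm_command([
  {"delta_pos":[-0.0004,0.0005,-0.001],"dr":[0,0,0],"fingers":30},
  {"delta_pos":[-0.0004,0.0005,-0.001],"dr":[0,0,0],"fingers":22},
  {"delta_pos":[-0.0004,0.0005,-0.001],"dr":[0,0,0],"fingers":10},
  {"delta_pos":[-0.0004,0.0005,-0.001],"dr":[0,0,0],"fingers":10},
  {"delta_pos":[-0.0004,0.0005,-0.001],"dr":[0,0,0],"fingers":10},
  {"delta_pos":[-0.0004,0.0005,-0.001],"dr":[0,0,0],"fingers":10},
  {"delta_pos":[-0.0004,0.0005,-0.001],"dr":[0,0,0],"fingers":10},
], force=40)

```text
time: 22.0
ee_pos: [601.3, 72.9, 25.3]
ee_rot: [0.152, 0.691, 0.69, -0.153]
force: [-0.8, 0.8, 2.6]
opening: 19.7
grasp_force: 40.0
```

Regripped. Now a slow lift at 12.5 mm/s.

To row units: -9 mm is -0.009, -2.6 mm is -0.0026.

Call:
arm_command([
  {"delta_pos":[-0.0005,0,-0.0011],"dr":[0,0,0],"fingers":10},
  {"delta_pos":[-0.0011,0,-0.0023],"dr":[0,0,0],"fingers":10},
  {"delta_pos":[-0.0016,0,-0.0034],"dr":[0,0,0],"fingers":10},
  {"delta_pos":[-0.0021,0,-0.0045],"dr":[0,0,0],"fingers":10},
  {"delta_pos":[-0.0026,0,-0.0057],"dr":[0,0,0],"fingers":10},
  {"delta_pos":[-0.0032,0,-0.0068],"dr":[0,0,0],"fingers":10},
  {"delta_pos":[-0.0037,0,-0.0079],"dr":[0,0,0],"fingers":10},
  {"delta_pos":[-0.0042,0,-0.009],"dr":[0,0,0],"fingers":10},
])

```text
time: 22.8
ee_pos: [601.1, 72.7, 35.0]
ee_rot: [0.152, 0.691, 0.69, -0.154]
force: [-1.4, -0.1, -2.6]
opening: 19.3
grasp_force: 40.0
```

To row units: -9 mm is -0.009, -2.6 mm is -0.0026.

Call:
arm_command([
  {"delta_pos":[-0.0005,0,-0.0011],"dr":[0,0,0],"fingers":10},
  {"delta_pos":[-0.0011,0,-0.0023],"dr":[0,0,0],"fingers":10},
  {"delta_pos":[-0.0016,0,-0.0034],"dr":[0,0,0],"fingers":10},
  {"delta_pos":[-0.0021,0,-0.0045],"dr":[0,0,0],"fingers":10},
  {"delta_pos":[-0.0026,0,-0.0057],"dr":[0,0,0],"fingers":10},
  {"delta_pos":[-0.0032,0,-0.0068],"dr":[0,0,0],"fingers":10},
  {"delta_pos":[-0.0037,0,-0.0079],"dr":[0,0,0],"fingers":10},
  {"delta_pos":[-0.0042,0,-0.009],"dr":[0,0,0],"fingers":10},
])

```text
time: 23.6
ee_pos: [601.2, 72.7, 44.9]
ee_rot: [0.152, 0.691, 0.69, -0.153]
force: [-0.1, -1.4, -4.7]
opening: 19.4
grasp_force: 40.0
```

Call:
arm_command([
  {"delta_pos":[-0.0005,0,-0.0011],"dr":[0,0,0],"fingers":10},
  {"delta_pos":[-0.0011,0,-0.0023],"dr":[0,0,0],"fingers":10},
  {"delta_pos":[-0.0016,0,-0.0034],"dr":[0,0,0],"fingers":10},
  {"delta_pos":[-0.0021,0,-0.0045],"dr":[0,0,0],"fingers":10},
  {"delta_pos":[-0.0026,0,-0.0057],"dr":[0,0,0],"fingers":10},
  {"delta_pos":[-0.0032,0,-0.0068],"dr":[0,0,0],"fingers":10},
  {"delta_pos":[-0.0037,0,-0.0079],"dr":[0,0,0],"fingers":10},
  {"delta_pos":[-0.0042,0,-0.009],"dr":[0,0,0],"fingers":10},
])

```text
time: 24.4
ee_pos: [601.2, 72.7, 54.9]
ee_rot: [0.152, 0.691, 0.69, -0.153]
force: [-0.0, -0.6, -3.6]
opening: 19.4
grasp_force: 40.0
```

To row units: -9 mm is -0.009, -7.9 mm is -0.0079.

Call:
arm_command([
  {"delta_pos":[-0.0005,0,-0.0011],"dr":[0,0,0],"fingers":10},
  {"delta_pos":[-0.0011,0,-0.0023],"dr":[0,0,0],"fingers":10},
  {"delta_pos":[-0.0016,0,-0.0034],"dr":[0,0,0],"fingers":10},
  {"delta_pos":[-0.0021,0,-0.0045],"dr":[0,0,0],"fingers":10},
  {"delta_pos":[-0.0026,0,-0.0057],"dr":[0,0,0],"fingers":10},
  {"delta_pos":[-0.0032,0,-0.0068],"dr":[0,0,0],"fingers":10},
  {"delta_pos":[-0.0037,0,-0.0079],"dr":[0,0,0],"fingers":10},
  {"delta_pos":[-0.0042,0,-0.009],"dr":[0,0,0],"fingers":10},
])

```text
time: 25.2
ee_pos: [601.1, 72.8, 64.7]
ee_rot: [0.152, 0.691, 0.69, -0.153]
force: [-0.4, 0.7, -4.9]
opening: 19.1
grasp_force: 40.0
```

```bash
python3 - <<'E'
from h import *
o,p,R=cur(); print(o['time'],p,o['opening'],o['force'])
D=viewer.snapshot("top")[1]; Q=cloud("top",D)
for u in range(262,312,6): print(u,Q[168:180,u].mean(0).round(0)[1:].tolist(),end=' ')
go([600,74,110],Rt(25)); go([462,250,110],Rt(25))
E
```

```text
25.2 [601.13583882  72.77494448  64.73196779] 19.127333748287175 [-0.37650781  0.72011445 -4.92103513]
262 [37.0, 152.0] 268 [22.0, 152.0] 274 [2.0, 253.0] 280 [-10.0, 152.0] 286 [-25.0, 152.0] 292 [-41.0, 152.0] 298 [-57.0, 153.0] 304 [-72.0, 150.0] 310 [-94.0, 1.0] delta [-17.9, -1.4, -41.3] dr [-0.1, -0.1, -0.1]
delta [141.5, -139.8, -115.2] dr [-0.1, -0.1, -0.1]
```

The lid is shut (its surface at z = 152). I'll carry the weight back to its old spot.

To row units: 141.5 mm is 0.1415, -110 mm is -0.11.

Call:
arm_command([
  {"delta_pos":[-0.009,0,-0.02],"dr":[0,0,0],"fingers":10},
  {"delta_pos":[-0.018,0,-0.041],"dr":[0,0,0],"fingers":10},
  {"delta_pos":[0.01,-0.025,-0.055],"dr":[0,0,0],"fingers":10},
  {"delta_pos":[0.042,-0.053,-0.068],"dr":[0,0,0],"fingers":10},
  {"delta_pos":[0.075,-0.082,-0.084],"dr":[0,0,0],"fingers":10},
  {"delta_pos":[0.108,-0.11,-0.099],"dr":[0,0,0],"fingers":10},
  {"delta_pos":[0.13,-0.13,-0.11],"dr":[0,0,0],"fingers":10},
  {"delta_pos":[0.1415,-0.14,-0.115],"dr":[0,0,0],"fingers":10},
])

```text
time: 26.05
ee_pos: [460.4, 252.0, 109.7]
ee_rot: [0.152, 0.69, 0.691, -0.153]
force: [-0.2, -1.2, -5.5]
opening: 19.3
grasp_force: 40.0
```

Call:
arm_command([
  {"delta_pos":[0,0,0],"dr":[0,0,0],"fingers":10},
  {"delta_pos":[0,0,0],"dr":[0,0,0],"fingers":10},
])

```text
time: 26.25
ee_pos: [462.3, 249.5, 109.6]
ee_rot: [0.153, 0.691, 0.69, -0.153]
force: [0.6, 0.2, -5.2]
opening: 19.1
grasp_force: 40.0
```

```bash
python3 - <<'E'
from h import *
o,p,R=cur(); print(o['time'],p,o['opening'],o['force'])
go([462.5,250,14],Rt(25))
a,D=viewer.snapshot("side"); P=cloud("side",D); x,y,z=P[...,0],P[...,1],P[...,2]
m=(D>0)&(abs(x-463)<32)&(y>235)&(y<320)&(z>p[2]-30)&(z<p[2]+40)&(a.mean(-1)>45)
print(np.percentile(P[m],[2,50,98],axis=0).round(0).tolist())
v,u=np.where(m); lo=[(c,v[u==c].max()) for c in sorted(set(u))]; print("underside contour",lo)
E
```

```text
26.25 [462.2743068  249.51499051 109.61734885] 19.09434575030016 [ 0.59395144  0.17780784 -5.19424564]
delta [40.8, 0.3, 86.5] dr [-0.1, -0.0, -0.1]
[[440.0, 259.0, 98.0], [464.0, 279.0, 118.0], [486.0, 293.0, 143.0]]
underside contour [(np.int64(281), np.int64(286)), (np.int64(282), np.int64(289)), (np.int64(283), np.int64(290)), (np.int64(284), np.int64(291)), (np.int64(285), np.int64(292)), (np.int64(286), np.int64(293)), (np.int64(287), np.int64(293)), (np.int64(288), np.int64(293)), (np.int64(289), np.int64(294)), (np.int64(290), np.int64(294)), (np.int64(291), np.int64(294)), (np.int64(292), np.int64(294)), (np.int64(293), np.int64(294)), (np.int64(294), np.int64(294)), (np.int64(295), np.int64(294)), (np.int64(296), np.int64(294)), (np.int64(297), np.int64(293)), (np.int64(298), np.int64(293)), (np.int64(299), np.int64(293)), (np.int64(300), np.int64(292)), (np.int64(301), np.int64(291)), (np.int64(302), np.int64(290)), (np.int64(303), np.int64(289)), (np.int64(304), np.int64(282))]
```

To row units: 86.5 mm is 0.0865, 85 mm is 0.085.

Call:
arm_command([
  {"delta_pos":[0.012,0,0.026],"dr":[0,0,0],"fingers":10},
  {"delta_pos":[0.025,0,0.053],"dr":[0,0,0],"fingers":10},
  {"delta_pos":[0.033,0,0.07],"dr":[0,0,0],"fingers":10},
  {"delta_pos":[0.0375,0,0.079],"dr":[0,0,0],"fingers":10},
  {"delta_pos":[0.04,0,0.085],"dr":[0,0,0],"fingers":10},
  {"delta_pos":[0.0406,0,0.0865],"dr":[0,0,0],"fingers":10},
  {"delta_pos":[0.0406,0,0.0865],"dr":[0,0,0],"fingers":10},
])

```text
time: 27.0
ee_pos: [462.4, 250.3, 14.7]
ee_rot: [0.152, 0.691, 0.689, -0.153]
force: [-0.3, 0.8, -4.9]
opening: 19.4
grasp_force: 40.0
```

To row units: 1.8 mm is 0.0018, 0.9 mm is 0.0009.

Call:
arm_command([
  {"delta_pos":[0.0004,0,0.0009],"dr":[0,0,0],"fingers":10},
  {"delta_pos":[0.0008,0,0.0018],"dr":[0,0,0],"fingers":10},
  {"delta_pos":[0.0008,0,0.0018],"dr":[0,0,0],"fingers":10},
])

```text
time: 27.3
ee_pos: [462.1, 250.4, 12.7]
ee_rot: [0.153, 0.691, 0.69, -0.153]
force: [0.5, 0.2, -3.7]
opening: 19.2
grasp_force: 40.0
```

To row units: 1.4 mm is 0.0014, 0.9 mm is 0.0009.

Call:
arm_command([
  {"delta_pos":[0.0004,0,0.0009],"dr":[0,0,0],"fingers":10},
  {"delta_pos":[0.0006,0,0.0014],"dr":[0,0,0],"fingers":10},
  {"delta_pos":[0.0006,0,0.0014],"dr":[0,0,0],"fingers":10},
])

```text
time: 27.6
ee_pos: [462.4, 249.5, 12.0]
ee_rot: [0.153, 0.691, 0.689, -0.154]
force: [-1.4, -3.8, 5.3]
opening: 19.3
grasp_force: 40.0
```

The weight is on the desk (+5 N). I'll release and back out along the tool axis.

To row units: -150 mm is -0.15, -110 mm is -0.11.

Call:
arm_command([
  {"delta_pos":[0,0,0],"dr":[0,0,0],"fingers":24},
  {"delta_pos":[0,0,0],"dr":[0,0,0],"fingers":42},
  {"delta_pos":[0,0,0],"dr":[0,0,0],"fingers":42},
  {"delta_pos":[0,0,-0.01],"dr":[0,0,0],"fingers":42},
  {"delta_pos":[0,0,-0.025],"dr":[0,0,0],"fingers":42},
  {"delta_pos":[0,0,-0.06],"dr":[0,0,0],"fingers":42},
  {"delta_pos":[0,0,-0.11],"dr":[0,0,0],"fingers":42},
  {"delta_pos":[0,0,-0.15],"dr":[0,0,0],"fingers":42},
])

```text
time: 28.4
ee_pos: [462.4, 315.2, 150.1]
ee_rot: [0.152, 0.691, 0.69, -0.152]
force: [0.2, -0.1, 0.2]
opening: 42.2
grasp_force: 0.0
```

Call:
arm_command([
  {"delta_pos":[0,0,0],"dr":[0,0,0],"fingers":42},
  {"delta_pos":[0,0,0],"dr":[0,0,0],"fingers":42},
  {"delta_pos":[0,0,0],"dr":[0,0,0],"fingers":42},
])

```text
time: 28.7
ee_pos: [461.2, 313.0, 145.6]
ee_rot: [0.152, 0.691, 0.69, -0.154]
force: [0.3, -0.3, -0.3]
opening: 42.0
grasp_force: 0.0
```

```bash
python3 - <<'E'
from h import *
o,p,R=cur(); print(o['time'],p,o['opening'],o['force'])
a,D=viewer.snapshot("side"); P=cloud("side",D); x,y,z=P[...,0],P[...,1],P[...,2]
m=(D>0)&(abs(x-463)<40)&(y>220)&(y<310)&(z>8)&(z<60)&(a.max(-1).astype(int)-a.min(-1)<40)
print("weight",m.sum(),np.percentile(P[m],[2,50,98],axis=0).round(0).tolist())
t,E=viewer.snapshot("top"); Q=cloud("top",E)
print("knob",[Q[224:228,u].mean(0).round(0)[1:].tolist() for u in range(176,200,2)])
print("lid",Q[150:195,262:300,2].mean(0).round(0)[::6])
b=a.astype(int); bl=(b[...,2]>b[...,0]+25)&(D>0)&(x>150)&(x<700)&(y>-330)&(y<-180)&(z>8)&(z<60); print("offcut left on desk px",bl.sum())
o0=cv2.imread("pics/side0.png")[:,:,::-1].astype(int); d=(abs(o0-b).max(-1)>60).astype(np.uint8); d=cv2.morphologyEx(d,cv2.MORPH_OPEN,np.ones((3,3),np.uint8))
n,l,s,c=cv2.connectedComponentsWithStats(d); print([(s[i].tolist()) for i in range(1,n) if s[i,4]>60])
E
```

```text
28.7 [461.18495158 312.99119554 145.5534788 ] 41.98982346544155 [ 0.28442816 -0.28309389 -0.31690257]
weight 366 [[442.0, 253.0, 9.0], [464.0, 276.0, 21.0], [485.0, 293.0, 45.0]]
knob [[300.0, -1.0], [293.0, 3.0], [282.0, 24.0], [272.0, 43.0], [266.0, 46.0], [260.0, 45.0], [255.0, 43.0], [254.0, 22.0], [248.0, 22.0], [242.0, 24.0], [239.0, 11.0], [235.0, 1.0]]
lid [177. 152. 152. 152. 153. 153. 152.]
offcut left on desk px 0
[[376, 0, 26, 21, 356], [465, 0, 15, 13, 108], [499, 2, 61, 66, 1495], [417, 13, 45, 20, 483], [367, 21, 102, 110, 5555], [470, 46, 21, 13, 87], [546, 49, 14, 51, 376], [460, 63, 51, 57, 1205], [504, 106, 56, 133, 4278], [243, 133, 210, 152, 12377], [332, 135, 17, 8, 82], [297, 159, 11, 9, 68], [461, 158, 9, 10, 72], [289, 187, 32, 30, 473], [382, 229, 28, 42, 509], [237, 265, 299, 96, 7480], [340, 311, 35, 21, 428]]
```

```bash
python3 - <<'E'
from h import *
D0=np.load("pics/side0.npy");a0=cv2.imread("pics/side0.png")[:,:,::-1]
a1,D1=viewer.snapshot("side")
for a,D in((a0,D0),(a1,D1)):
    h=cv2.cvtColor(np.ascontiguousarray(a),cv2.COLOR_RGB2HSV); P=cloud("side",D)
    m=(h[...,0]>92)&(h[...,0]<115)&(h[...,1]>70)&(D>0)&(P[...,0]>350)&(P[...,0]<520)&(P[...,1]>-170)&(P[...,1]<0)&(P[...,2]>28); Q=P[m]
    print(m.sum(),np.percentile(Q,[3,50,97],axis=0).round(0).tolist() if len(Q) else 0)
    r=((h[...,0]<8)|(h[...,0]>172))&(h[...,1]>150)&(np.arange(420)[:,None]>260); r[:,320:]=0; n,l,s,c=cv2.connectedComponentsWithStats(r.astype(np.uint8)); print("red",[c[i].round(1).tolist() for i in range(1,n) if s[i,4]>40])
E
```

```text
178 [[431.0, -89.0, 31.0], [452.0, -66.0, 51.0], [475.0, -60.0, 75.0]]
red [[224.3, 283.2], [251.4, 299.4]]
0 0
red [[224.3, 283.2], [251.4, 299.3]]
```

```bash
python3 - <<'E'
from h import *
t,D=viewer.snapshot("top"); P=cloud("top",D); t0=cv2.imread("pics/top0.png")[:,:,::-1].astype(int); b=t.astype(int)
for i in(t0,b):
    m=(i[...,2]>i[...,0]+5); m[:215]=0;m[245:]=0;m[:,:295]=0;m[:,325:]=0; print(m.sum(),np.argwhere(m).mean(0).round(1))
side=viewer.snapshot("side")[1]; print("side depth at block px",side[200:212:4,297], np.load("pics/side0.npy")[200:212:4,297])
E
```

```text
420 [229.2 308.7]
412 [229.  308.8]
side depth at block px [723.3064  716.6996  713.44653] [1393.3265 1380.3754 1389.0765]
```

The foam block is unmoved and was only hidden by the arm in the side view. The job is done, so I'll hand it in.

```bash
python3 -c "
from station import env
print(env.close_job())"
```

```text
the job is handed in; nothing more can be done
None
```

The offcut is in the bin, the lid was eased shut at about 12 mm/s of pedal lift, the weight stands upright on the bare desk where it started, and the job was handed in at about 29 s; the foam block and red look-alikes were checked and had not moved, the rest not individually.

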